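Load valve cartridges into a bench tester, run the test and unload them

TASK

Slide every valve cartridge on the bench, stem first, fully home into a holder of the test station (any holder, one each), past the spring plunger that grips it; then lower the heavy clear hood gently until it is fully closed, never letting it drop, and only then run the test by twisting the start switch clockwise to its stop and letting it spring back. After that open the hood fully again and leave it open, pull the cartridges out and lay them all flat in the shallow tray. Leave the other things on the bench where they are.

Things in the scene. Friction and masses are not known exactly. Their poses are not given: they have to be found in the camera images.
- cart1_mid (a point): valve cartridge, 120 g (2 or 3 are present, None if absent), at first lying flat: aluminium body 40 long x 24 x 24 mm, round steel stem 38 mm out of one end: dia. 12 mm for 11 mm, neck dia. 8.4 mm for 14 mm, dia. 12 mm land, taper to dia. 6 mm at the tip. Point: centre of the square body, 12 mm above its underside; x along the stem (body ends at x = +20 mm, tip +58 mm), z up.
- cart2_mid (a point): another valve cartridge, identical to cart1, its point and axes the same; None if absent.
- cart3_mid (a point): another valve cartridge, identical to cart1, its point and axes the same; None if absent.
- holder1 (a point): first of four equal holders in a row, 66 mm apart along the station's y: steel block 30 mm wide, 44 long, top 65 mm above the bench, with a level bore 14 mm square, axis 50 mm above the bench, mouth towards -x. Point: on the bore axis 20 mm IN FRONT of the mouth, where a body's centre is when the cartridge is home, its shoulder against the block. x points into the bore, z up.
- holder2 (a point): second holder, as holder1. In each holder a spring plunger (round nose, radius 6 mm, 18 mm behind the mouth) sticks 5 mm into the bore from its -y side; the stem's taper pushes it back (push of about 4 to 12 N) and it snaps into the stem's neck when the cartridge is home.
- holder3 (a point): third holder, as holder1. In front of each mouth a steel ledge 12 mm wide, top 37.5 mm above the bench (0.5 mm below the underside of a body that is home), reaches 56 mm forward; the fingers pass down on either side of it. The station's deck is 20 mm thick and reaches 85 mm in front of the mouths.
- holder4 (a point): fourth holder, as holder1.
- hood (a joint): hood angle, rad: 0 closed, 1.6 fully open, about 1.5 at first. Heavy clear hood (0.8 kg, 300 mm wide, 136 deep, 60 high, aluminium edges), hinged at the rear of the deck. Left above about 1.1 it stays open; below about 0.9 it falls shut and slams unless held back all the way down. Hinge slightly stiff and damped.
- hood_hinge (a point): middle of the hood's hinge axis at the rear of the deck, 20 mm above the bench; x: the station's x axis, pointing from the handle side to the rear; y along the hinge axis. Fixed to the station.
- hood_bar (a point): middle of the hood's handle: round steel bar, dia. 12 mm, parallel to the hinge, 100 mm free length, 44 mm clear of the hood's front wall. Closed, it is 190 mm in front of the hinge and 45 mm above it (65 mm above the bench); open, it is the hood's topmost part, about 210 mm above the bench. It runs on an arc about the hinge and may turn within the fingers.
- tray_in (a point): tray for tested cartridges: fixed shallow sheet-metal tray, 130 x 240 mm outside (x, y), walls 3 mm thick and 14 mm high above the bench. Point: centre of its inner floor, 3 mm above the bench, x and y along its sides.
- key (a joint): angle of the start switch, rad: 0 at rest, grows clockwise seen from above, stop at 1.2; a spring (about 0.16 N m at the stop) returns it to 0 when let go.
- key_grip (a point): start switch on a grey console: black upright wing 36 mm long (this point's x), 10 mm thick (y), 28 mm high, turning about the vertical axis z. Point: on the axis, 73 mm above the bench, 13 mm below the wing's top; console top 45 mm above the bench.
- driver: bystander: screwdriver lying or standing on the bench, to be left where it is; origin at its underside
- spanner: bystander: spanner lying or standing on the bench, to be left where it is; origin at its underside
- tape: bystander: tape roll lying or standing on the bench, to be left where it is; origin at its underside
- lube: bystander: bottle lying or standing on the bench, to be left where it is; origin at its underside
- collar: bystander: brass collar lying or standing on the bench, to be left where it is; origin at its underside
- gauge: bystander: gauge block lying or standing on the bench, to be left where it is; origin at its underside
Mind the look-alikes: they are no part of the job. What is shaped like the part that bears cart2_mid but brown or green is not meant.

How it is judged:
By the outcome, as a careful person would: the job done as asked, in the order asked, and still so for the second after the job is handed in, with the robot touching nothing.
Of cart1, cart2, cart3 only 2 to 3 are there at a start; the rules pass over those that are not, and their reading is None.
At some moment in a run one of cart1, cart2, cart3 may be knocked a few centimetres aside while the robot is not near it.
It also fails if it takes over 210 s, if anything falls off the work surface, if the arm or the gripper's body presses on something with over 40 N, if the wrist force passes 120 N, or if a joint passes its speed limit or range.

ROBOT

A 7-joint arm with a two-finger parallel gripper is mounted at the origin on the work surface. World frame = base frame: x ahead of the robot, y to its left, z up, the work surface at z = 0. Lengths are in m, angles in rad, forces in N, time in s.
With the tool pointing down it reaches from about 0.4 to 0.875 m from the base axis. Payload 6.5 kg.
Tool frame: the origin (TCP) lies midway between the tips of the shut fingers; the grasp point (between the pads) lies 19 mm behind it; z points along the fingers, y is the direction in which the jaws open and shut (so a half turn about z gives the same grasp; the last joint's range is limited). The gripper opens to 88 mm and grips with 3 to 60 N. Pads are 18 mm wide; open, the fingers measure 123 mm over their backs; the gripper's body (75 mm by 187 mm) begins 45 mm behind the grasp point.
Start: joints at [-1.344, 0.536, -0.004, 1.538, 0.003, 1.067, -0.071], TCP at [0.188, 0.622, 0.239] pointing down, gripper open.
Joint ranges: [-2.7, 2.7], [-0.37, 2.16], [-1.27, 1.26], [0.24, 2.4], [-1.31, 4.45], [0.19, 1.91], [-2.76, 2.76]. Speed limits (rad/s): [2.39, 2.39, 3.14, 3.14, 3.14, 3.14, 3.14].

INTERFACE

Orientations are given as a unit quaternion [w, x, y, z].
In Python, from bench import env, grab_frame gives the robot as it stands.
- The arm moves only by the tool drive_tool, never from a script. Its arguments are lists of equal length, an entry for each row: "translation": the shift along the world's x, y, z in mm, a list of three; "twist": the turn about the world's z in rad; "fingers": the closure, from -1 (fully open) to 1 (shut). In form: {"translation": [[x, y, z], ...], "twist": [twist, ...], "fingers": [fingers, ...]}. A call has 1 to 5 rows; each row is the pose to reach, as a shift and turn from the pose commanded when the call began; what a row does not reach only later rows make up. A row lasts 1/12 s, in which the tool goes at most 41.7 mm and 7.16 degrees, less where a joint would pass 70% of its speed; a pose out of reach is approached as far as the arm can. A call with a gripper value outside its range is refused whole. The fingers move at their own pace and stop on an object; "newtons" is the grip in N (left out, the last holds). Time passes only in rows, so rows that repeat a pose let the fingers close. It gives the time, the measured TCP pose, the force and the opening at its end, in the units of the state.
- env.read_state(): the state, without advancing time (a new reading comes with each control period).
- grab_frame(name): name is "scene" or "top"; returns a dict with "frame" (420x560x3 uint8, red, green, blue), "intrinsics" (3x3 intrinsics, pixels), "R" (3x3) and "t" (3): a world point X has camera coordinates R X + t. Camera axes: x right, y down, z forward; pixel columns grow to the right and rows downward; lengths in m; the calibration is good to about 2 mm. A picture is of the moment at which its call begins. There is no depth.
- env.job_done(): hands the job in, once; it reports no verdict.
The state is a dict: "t": time; "qpos": joint angles; "qvel": joint speeds; "effort": joint torques, N m; "eef_pos": TCP position; "tcp_rot": TCP orientation; "force": force on the tool from outside, world axes, zero at the start; "torque": the same for the moment, N m; "finger_gap": finger opening in m.
Only numpy, scipy, OpenCV 4.12 (cv2) and the standard library are available. Lean on these libraries where they do the work, as an engineer would, in place of code of your own. Each camera call takes 0.05 s, during which the arm holds its last target. There are 200 camera calls.

## Working session

There is one attempt and no reset: what is moved stays moved. The work goes in short steps, Python scripts to look and compute and a tool call to move; the robot and the scene stay as the last step left them, time stands still between calls to the robot, and variables do not carry over. Pictures are saved under pics/ and viewed, about 12 in all and at most 16, crops included, and the job is handed in when it is done.

Besides the shell and the picture viewer there is one more tool, called after ">>>" as name(argument=value, ...) on one line, values as JSON. drive_tool: Moves the arm, as the interface text tells. Its arguments: {"type":"object","properties":{"translation":{"type":"array","items":{"type":"array","items":{"type":"number"}}},"twist":{"type":"array","items":{"type":"number"}},"fingers":{"type":"array","items":{"type":"number"}},"newtons":{"type":"number"}},"required":["translation","twist","fingers"]}

```bash
mkdir -p pics; ls
cat > h.py <<'E'
import numpy as np, cv2
from bench import env, grab_frame
def snap(n, tag):
    f=grab_frame(n); cv2.imwrite(f'pics/{tag}.png', f['frame'][:,:,::-1]); np.savez(f'pics/{tag}.npz',**f); return f
def load(tag): return np.load(f'pics/{tag}.npz')
def ray(f,u,v,z):
    K,R,t=f['intrinsics'],f['R'],f['t']; c=-R.T@t
    d=R.T@np.linalg.solve(K,[u,v,1.]); return c+d*(z-c[2])/d[2]
def proj(f,X):
    p=f['intrinsics']@(f['R']@np.array(X)+f['t']); return p[:2]/p[2]
def crop(tag,u0,v0,u1,v1,s,out):
    im=cv2.imread(f'pics/{tag}.png')[v0:v1,u0:u1]; cv2.imwrite(f'pics/{out}.png',cv2.resize(im,None,fx=s,fy=s,interpolation=cv2.INTER_CUBIC))
E
python3 - <<'E'
from h import *
for n in ('top','scene'):
    f=snap(n,n+'0'); print(n,-f['R'].T@f['t'],f['R'][2],f['intrinsics'][0,0])
a=cv2.imread('pics/top0.png');cv2.imwrite('pics/top0b.png',cv2.resize(a,(800,600),interpolation=cv2.INTER_CUBIC))
a=cv2.imread('pics/scene0.png');cv2.imwrite('pics/scene0b.png',cv2.resize(a,(800,600),interpolation=cv2.INTER_CUBIC))
print(env.read_state())
E
```

```text
pics
top [0.36724752 0.02631482 1.16227038] [ 0.14962763  0.03086375 -0.98826059] 424.0695137646899
scene [1.34501763 0.24305979 0.80397435] [-0.74272101 -0.18946597 -0.64223684] 414.9046104186734
{'t': 0.1, 'qpos': array([-1.34422679,  0.53706684, -0.00445851,  1.53874206,  0.00256774,
        1.06731086, -0.07119708]), 'qvel': array([ 0.00161867, -0.00256775, -0.00148856, -0.00284254,  0.00132201,
       -0.00028904, -0.00110846]), 'effort': array([ 2.29943369e-03, -5.72074091e+01,  9.93767604e-01, -2.52229285e+01,
       -5.62506623e-02,  1.34192628e-02,  2.64852946e-05]), 'eef_pos': array([0.18742769, 0.62182392, 0.23795435]), 'tcp_rot': array([-7.39785570e-05,  1.45824853e-01,  9.89310130e-01, -7.57232709e-04]), 'force': array([ 0.27151552,  0.19912807, -0.77082848]), 'torque': array([-0.02134809, -0.00819232,  0.02888923]), 'finger_gap': 0.0881475312796116}
```

View pics/top0b.png

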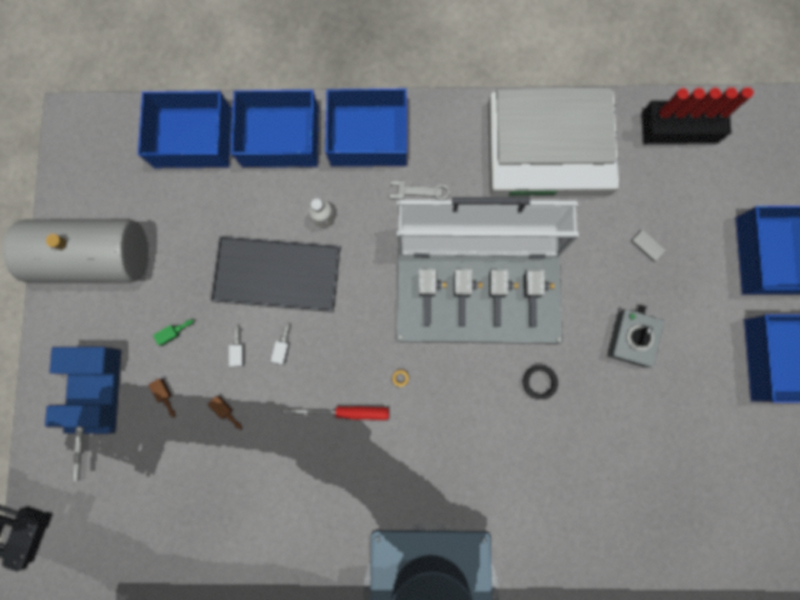

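View pics/scene0b.png

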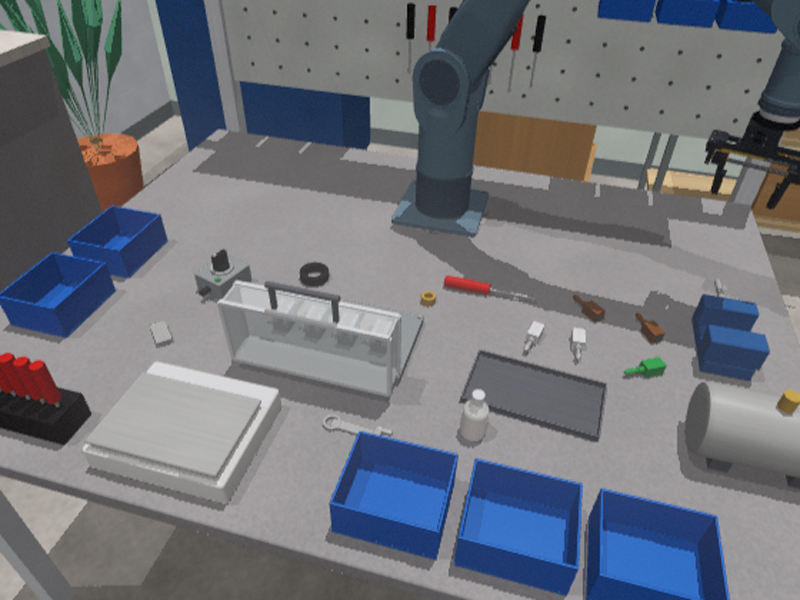

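Candidates for the cartridge, in the 800-px top picture: aluminium/white at (236,348) and (281,345); brown at (162,397) and (225,411); green at (172,332). I choose the two aluminium ones, so a third cartridge seems to be absent. The close crop should confirm this.

Run:
```python
from h import *
crop('top0',100,160,240,265,5.7,'c1')
crop('top0',265,130,475,280,3.8,'c2')
```

```text
(no output)
```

View pics/c1.png

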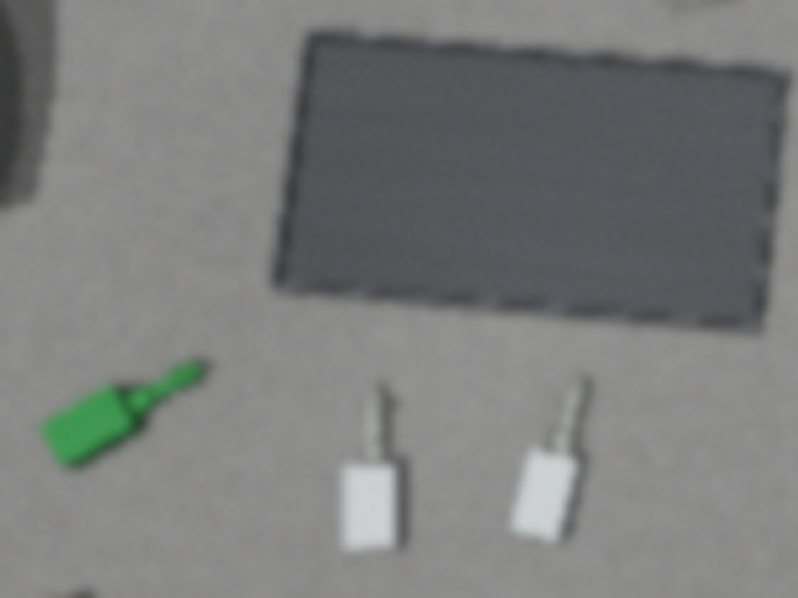

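View pics/c2.png

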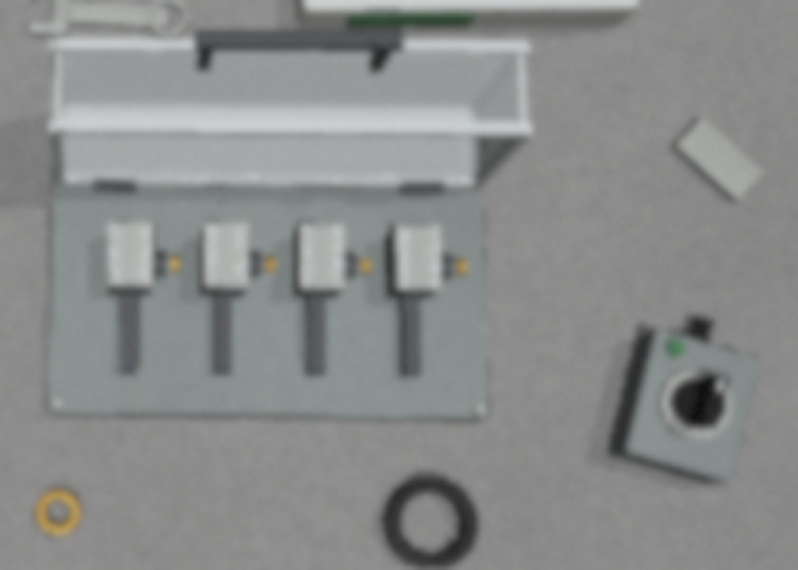

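Crop c1 shows two aluminium cartridges, bodies centred near (370,506) and (546,495), with stems pointing up the picture. The green one at (95,425) and the brown ones are decoys. Crop c2 shows four holders at x = 130, 226, 322 and 418, row 255, the open hood with its bar at (300,40), and the switch at (700,402).

```bash
cat >> h.py <<'E'
def uv(U,V,s,u0,v0): return (U+.5)/s-.5+u0,(V+.5)/s-.5+v0
def carts(f,zt=.024,roi=(120,200,270,280),thr=185):
    im=f['frame']; x0,y0,x1,y1=roi
    m=np.zeros(im.shape[:2],np.uint8); m[y0:y1,x0:x1]=((im.min(2)>thr)[y0:y1,x0:x1])*255
    n,l,st,c=cv2.connectedComponentsWithStats(m); out=[]
    for i in range(1,n):
        if st[i,4]<40: continue
        ys,xs=np.where(l==i); P=np.array([ray(f,x,y,zt)[:2] for x,y in zip(xs,ys)])
        r=cv2.minAreaRect((P*1e3).astype(np.float32)); out.append((P.mean(0).round(4),np.round(r,1) if 0 else r,st[i,4]))
    return out
E
python3 - <<'E'
from h import *
np.set_printoptions(precision=4,suppress=True)
f=load('top0')
print('scaled crop'); 
def P(pts,s,u0,v0,z): return np.array([ray(f,*uv(a,b,s,u0,v0),z) for a,b in pts])
for n,q in dict(A=[(342,466),(397,462),(398,547),(345,550)],B=[(530,449),(580,455),(563,541),(512,530)]).items():
    p=P(q,5.7,100,160,.024); print(n,p[:,:2].tolist(),p.mean(0))
    d=(p[0]+p[1]-p[2]-p[3])/2; print(np.linalg.norm(d),np.arctan2(d[1],d[0]))
    t={'A':(381,384),'B':(585,378)}[n]; print('tip',P([t],5.7,100,160,.014))
print(carts(f))
t=P([(308,35),(787,73),(762,328),(275,290)],5.7,100,160,.014); print('tray',t,t.mean(0),np.linalg.norm(t[1]-t[0]),np.linalg.norm(t[2]-t[1]))
d=t[1]-t[0]; print(np.arctan2(d[0],-d[1]))
h=P([(130,290),(224.5,291),(321,291),(417,291.5)],3.8,265,130,.065); print('mouth',h)
h=P([(130,222),(226,222),(322,223),(418,224)],3.8,265,130,.065); print('back',h)
print('ledge front',P([(129,374),(222,374),(315,374),(410,374)],3.8,265,130,.0375))
print('deckfront',P([(49,416),(487,418)],3.8,265,130,.02))
print('hinge lugs',P([(115,187),(422,188)],3.8,265,130,.02))
print('bar',P([(200,40),(400,40)],3.8,265,130,.21))
print('key',P([(697,403),(716,382),(680,422)],3.8,265,130,.086))
E
```

```text
scaled crop
A [[0.444053107938412, 0.3809157194025454], [0.4459875963344715, 0.3546708395557627], [0.40591031031743097, 0.3525059781906926], [0.40443951476817114, 0.37767957550903114]] [0.4251 0.3664 0.024 ]
0.03993684728244437 0.06767096077986154
tip [[0.4842 0.3669 0.014 ]]
B [[0.4522350270033391, 0.2913575312954331], [0.4494241233738215, 0.2674265995439825], [0.4089154353112237, 0.27424277560474547], [0.414015981262842, 0.29861486186866787]] [0.4311 0.2829 0.024 ]
0.039987872095011964 -0.17689327977530317
tip [[0.4871 0.2683 0.014 ]]
[(array([0.4314, 0.2845]), ((431.49517822265625, 284.6139221191406), (19.173442840576172, 35.59081268310547), 76.35275268554688), np.int32(94)), (array([0.4254, 0.3681]), ((424.98980712890625, 368.051025390625), (35.09189224243164, 16.346529006958008), 2.459068775177002), np.int32(91))]
tray [[0.6566 0.4106 0.014 ]
 [0.6366 0.1736 0.014 ]
 [0.5112 0.1835 0.014 ]
 [0.5299 0.4207 0.014 ]] [0.5836 0.2971 0.014 ] 0.23780271764632052 0.12576059311501395
-0.08424509938448224
mouth [[ 0.5343  0.005   0.065 ]
 [ 0.5335 -0.0598  0.065 ]
 [ 0.5334 -0.1258  0.065 ]
 [ 0.533  -0.1912  0.065 ]]
back [[ 0.5819  0.0048  0.065 ]
 [ 0.5817 -0.0615  0.065 ]
 [ 0.5809 -0.1275  0.065 ]
 [ 0.58   -0.1933  0.065 ]]
ledge front [[ 0.479   0.0054  0.0375]
 [ 0.479  -0.0595  0.0375]
 [ 0.4791 -0.1242  0.0375]
 [ 0.4791 -0.19    0.0375]]
deckfront [[ 0.4508  0.0618  0.02  ]
 [ 0.4498 -0.2462  0.02  ]]
hinge lugs [[ 0.6165  0.0146  0.02  ]
 [ 0.6151 -0.2059  0.02  ]]
bar [[ 0.6666 -0.0355  0.21  ]
 [ 0.6658 -0.1569  0.21  ]]
key [[ 0.4551 -0.3685  0.086 ]
 [ 0.4691 -0.3817  0.086 ]
 [ 0.4426 -0.3567  0.086 ]]
```

>>> drive_tool(translation=[[122,-169,0],[122,-169,0],[122,-169,0],[122,-169,0],[122,-169,0]], twist=[0.08,0.08,0.08,0.08,0.08], fingers=[-0.1,-0.1,-0.1,-0.1,-0.1])

```text
t: 0.52
eef_pos: [0.3102, 0.4514, 0.2384]
tcp_rot: [-0.0, 0.106, 0.994, -0.0]
force: [1.0, 0.4, 0.6]
finger_gap: 0.0569
```

>>> drive_tool(translation=[[121,-169,0],[121,-169,0],[121,-169,-60],[121,-169,-120],[121,-169,-120]], twist=[0,0,0,0,0], fingers=[-0.1,-0.1,-0.1,-0.1,-0.1])

```text
t: 0.93
eef_pos: [0.4131, 0.3097, 0.1572]
tcp_rot: [0.001, 0.107, 0.994, 0.001]
force: [0.1, 0.7, 0.2]
finger_gap: 0.0483
```

>>> drive_tool(translation=[[0,0,0],[0,0,0],[0,0,0]], twist=[0,0,0], fingers=[-0.1,-0.1,-0.1])

```text
t: 1.18
eef_pos: [0.4111, 0.3119, 0.1574]
tcp_rot: [-0.0, 0.106, 0.994, 0.0]
force: [0.1, 1.1, 0.3]
finger_gap: 0.0484
```

Run:
```python
from h import *
f=snap('scene','s1'); g=snap('top','t1')
s=env.read_state(); print(s['eef_pos'],s['tcp_rot'],s['finger_gap'],s['force'])
X=s['eef_pos'];print(proj(f,X),proj(g,X), carts(g))
crop('s1',330,170,480,282,5.3,'s1c')
```

```text
[0.41120368 0.31298829 0.15821392] [4.37948166e-04 1.05113652e-01 9.94459634e-01 9.81676551e-04] 0.04858297236794001 [ 0.12470763 -0.03599413 -0.02533209]
[394.36688837 188.97804449] [170.0261259  251.38232355] []
```

View pics/s1c.png

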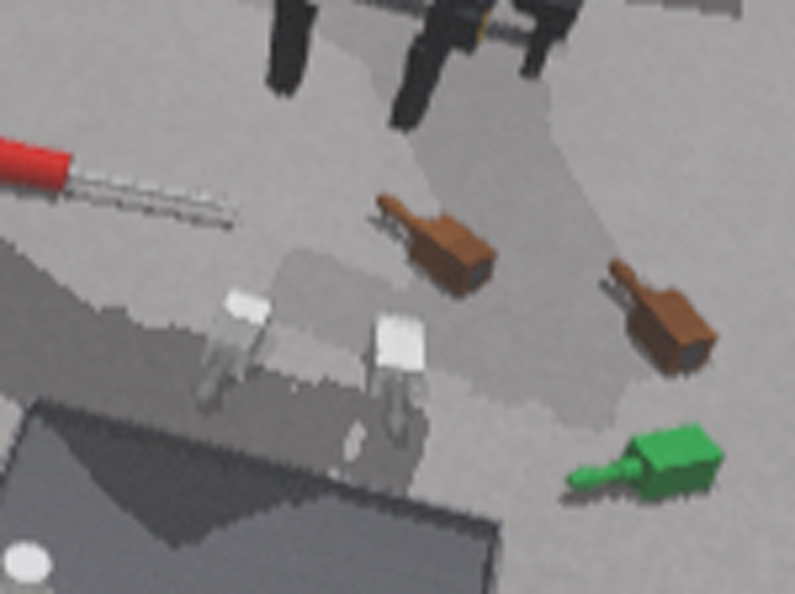

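The crop shows both cartridges undisturbed: bodies at (246,307) and (400,343), with the gripper still short of the target. I'll cross-check their positions with this camera.

Run:
```python
from h import *
f=load('s1')
for p in [(246,307),(400,343)]: print(ray(f,*uv(*p,5.3,330,170),.024))
print([(c[0],c[1],c[2]) for c in carts(f,roi=(360,215,420,250),thr=190)])
```

```text
[0.42119681 0.28845874 0.024     ]
[0.42647351 0.36951422 0.024     ]
[(array([0.4276, 0.3695]), ((427.1050720214844, 369.2586364746094), (36.7088623046875, 22.035051345825195), 1.9498904943466187), np.int32(77))]
```

>>> drive_tool(translation=[[20,-28.5,0],[20,-28.5,-40],[20,-28.5,-80],[20,-28.5,-110],[20,-28.5,-135]], twist=[0,0,0,0,0], fingers=[-0.1,-0.1,-0.1,-0.1,-0.1])

```text
t: 1.7
eef_pos: [0.4308, 0.284, 0.0211]
tcp_rot: [0.0, 0.105, 0.994, 0.001]
force: [-1.0, 0.9, 0.2]
finger_gap: 0.0485
```

>>> drive_tool(translation=[[0,0,-10],[0,0,-20],[0,0,-20],[0,0,-20]], twist=[0,0,0,0], fingers=[-0.1,-0.1,-0.1,-0.1])

```text
t: 2.03
eef_pos: [0.4319, 0.2835, 0.0032]
tcp_rot: [0.0, 0.106, 0.994, 0.001]
force: [-0.7, -0.2, 1.2]
finger_gap: 0.0486
```

>>> drive_tool(translation=[[0,0,0],[0,0,0],[0,0,0],[0,0,0],[0,0,0]], twist=[0,0,0,0,0], fingers=[0.3,0.6,0.8,0.8,0.8], newtons=25)

```text
t: 2.45
eef_pos: [0.4319, 0.2831, 0.003]
tcp_rot: [0.0, 0.106, 0.994, 0.001]
force: [-0.5, -0.2, 6.5]
finger_gap: 0.024
```

>>> drive_tool(translation=[[0,0,30],[0,0,70],[0,0,110],[10,-30,117],[13,-70,117]], twist=[0,0,0,0.08,0.15], fingers=[0.8,0.8,0.8,0.8,0.8])

```text
t: 2.87
eef_pos: [0.4473, 0.2168, 0.1228]
tcp_rot: [0.004, 0.026, 1.0, 0.003]
force: [1.0, -1.1, -1.4]
finger_gap: 0.0234
```

>>> drive_tool(translation=[[10,-40,0],[10,-80,0],[10,-120,0],[10,-160,0],[10,-198,0]], twist=[0.05,0.055,0.055,0.055,0.055], fingers=[0.8,0.8,0.8,0.8,0.8])

```text
t: 3.28
eef_pos: [0.4538, 0.0123, 0.1193]
tcp_rot: [-0.0, 0.004, 1.0, -0.0]
force: [0.5, -0.2, -0.9]
finger_gap: 0.0236
```

>>> drive_tool(translation=[[0,-10,0],[0,-10,-10],[0,-10,-30],[0,-10,-30]], twist=[0,0,0,0], fingers=[0.8,0.8,0.8,0.8])

```text
t: 3.62
eef_pos: [0.4525, 0.0057, 0.0868]
tcp_rot: [-0.002, 0.003, 1.0, 0.0]
force: [-1.3, 0.7, -0.7]
finger_gap: 0.0239
```

Run:
```python
from h import *
s=env.read_state(); print(s['eef_pos'],s['tcp_rot'],s['finger_gap'],s['force'])
```

```text
[0.45249124 0.00573997 0.08675973] [-2.10815724e-03  3.33399819e-03  9.99992210e-01  1.39173262e-04] 0.02394998840696315 [-1.33387931  0.73901389 -0.69109585]
```

>>> drive_tool(translation=[[0,-0.7,-25],[0,-0.7,-40],[0,-0.7,-45.5],[0,-0.7,-45.5],[0,-0.7,-45.5]], twist=[0,0,0,0,0], fingers=[0.8,0.8,0.8,0.8,0.8])

```text
t: 4.03
eef_pos: [0.4545, 0.0048, 0.0441]
tcp_rot: [-0.0, 0.003, 1.0, 0.0]
force: [-0.8, 0.2, -0.7]
finger_gap: 0.0235
```

Run:
```python
from h import *
s=env.read_state(); print(s['eef_pos'],s['tcp_rot'],s['finger_gap'],s['force'])
f=snap('top','t2'); g=snap('scene','s2')
crop('t2',270,170,350,245,6,'t2c');crop('s2',220,190,330,275,5,'s2c')
a=cv2.imread('pics/t2c.png');b=cv2.imread('pics/s2c.png')
H=max(a.shape[0],b.shape[0]);a,b=[cv2.copyMakeBorder(x,0,H-x.shape[0],0,0,0) for x in(a,b)]
c=np.hstack([a,b]);print(c.shape);cv2.imwrite('pics/m2.png',cv2.resize(c,(800,int(c.shape[0]*800/c.shape[1]))))
```

```text
[0.45449224 0.00476169 0.04405464] [-1.29110441e-04  3.26193049e-03  9.99994663e-01  1.27820621e-04] 0.023469000951924984 [-0.75142389  0.21503899 -0.71611412]
(450, 1030, 3)
```

View pics/m2.png

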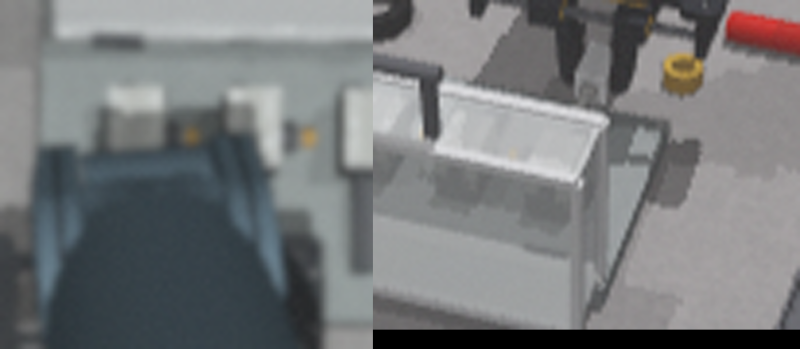

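The arm hides the bore in the top view; the scene view at (593,90) shows the cartridge level between the fingers, in front of the left holder. I'll go in slowly and watch the force.

>>> drive_tool(translation=[[8,0,-2],[15,0,-2],[15,0,-2],[15,0,-2],[15,0,-2]], twist=[0,0,0,0,0], fingers=[0.8,0.8,0.8,0.8,0.8])

```text
t: 4.55
eef_pos: [0.4695, 0.0039, 0.0418]
tcp_rot: [0.0, 0.004, 1.0, 0.0]
force: [-0.2, 1.0, -0.9]
finger_gap: 0.0239
```

>>> drive_tool(translation=[[0,0,0],[0,0,0],[0,0,0],[0,0,0]], twist=[0,0,0,0], fingers=[0.8,0.8,0.8,0.8])

```text
t: 4.88
eef_pos: [0.4693, 0.004, 0.0417]
tcp_rot: [-0.0, 0.004, 1.0, 0.0]
force: [0.1, -0.3, -1.7]
finger_gap: 0.0236
```

>>> drive_tool(translation=[[3,1,-0.4],[6,1,-0.4],[10,1,-0.4],[14,1,-0.4],[14,1,-0.4]], twist=[0,0,0,0,0], fingers=[0.8,0.8,0.8,0.8,0.8])

```text
t: 5.3
eef_pos: [0.4848, 0.005, 0.0415]
tcp_rot: [0.001, 0.004, 1.0, 0.0]
force: [-0.4, 0.2, -0.8]
finger_gap: 0.0242
```

>>> drive_tool(translation=[[3,0,0],[6,0,0],[9,0,0],[9,0,0]], twist=[0,0,0,0], fingers=[0.8,0.8,0.8,0.8])

```text
t: 5.63
eef_pos: [0.4933, 0.005, 0.0414]
tcp_rot: [0.0, 0.004, 1.0, 0.0]
force: [-0.4, 0.1, -1.3]
finger_gap: 0.0236
```

>>> drive_tool(translation=[[3,0,0],[6,0,0],[9,0,0],[12,0,0],[12,0,0]], twist=[0,0,0,0,0], fingers=[0.8,0.8,0.8,0.8,0.8], newtons=40)

```text
t: 6.05
eef_pos: [0.5053, 0.0055, 0.0413]
tcp_rot: [0.001, 0.004, 1.0, 0.0]
force: [0.1, 1.7, -2.0]
finger_gap: 0.0242
```

>>> drive_tool(translation=[[3,0,0],[6,0,0],[6,0,0],[6,0,0]], twist=[0,0,0,0], fingers=[0.8,0.8,0.8,0.8])

```text
t: 6.38
eef_pos: [0.512, 0.0052, 0.0417]
tcp_rot: [0.001, 0.004, 1.0, 0.0]
force: [1.4, 3.9, -2.2]
finger_gap: 0.0238
```

>>> drive_tool(translation=[[2,0,0],[4,0,0],[4,0,0]], twist=[0,0,0], fingers=[0.8,0.8,0.8])

```text
t: 6.63
eef_pos: [0.5151, 0.0049, 0.0415]
tcp_rot: [0.001, 0.004, 1.0, 0.0]
force: [1.0, 2.4, -1.9]
finger_gap: 0.0236
```

>>> drive_tool(translation=[[2,0,0],[4,0,0],[4,0,0]], twist=[0,0,0], fingers=[0.8,0.8,0.8])

```text
t: 6.88
eef_pos: [0.5185, 0.0049, 0.0412]
tcp_rot: [-0.0, 0.004, 1.0, -0.0]
force: [-0.6, 1.8, -1.4]
finger_gap: 0.0238
```

>>> drive_tool(translation=[[1.5,0,0],[3,0,0],[3,0,0]], twist=[0,0,0], fingers=[0.8,0.8,0.8])

```text
t: 7.13
eef_pos: [0.5185, 0.0049, 0.0409]
tcp_rot: [-0.003, 0.004, 1.0, -0.0]
force: [-7.7, 2.8, 3.7]
finger_gap: 0.0238
```

>>> drive_tool(translation=[[1,0,0],[2,0,0],[2,0,0]], twist=[0,0,0], fingers=[0.8,0.8,0.8])

```text
t: 7.38
eef_pos: [0.5186, 0.0048, 0.0406]
tcp_rot: [-0.005, 0.004, 1.0, -0.0]
force: [-12.0, 3.3, 7.7]
finger_gap: 0.0238
```

>>> drive_tool(translation=[[-4.5,0,0],[-4.5,0,0],[-4.5,0,0],[-4.5,0,0],[-4.5,0,0]], twist=[0,0,0,0,0], fingers=[0.8,0.8,0,0,0])

```text
t: 7.8
eef_pos: [0.5199, 0.0043, 0.0417]
tcp_rot: [0.001, 0.004, 1.0, -0.0]
force: [-0.0, 0.0, -0.3]
finger_gap: 0.0416
```

>>> drive_tool(translation=[[0,0,0],[0,0,20],[0,0,60],[0,0,100],[0,40,120]], twist=[0,0,0,0,0], fingers=[-0.1,-0.1,-0.1,-0.1,-0.1])

```text
t: 8.22
eef_pos: [0.5215, 0.0345, 0.1643]
tcp_rot: [0.003, 0.01, 1.0, -0.002]
force: [2.1, -0.9, 0.5]
finger_gap: 0.0482
```

>>> drive_tool(translation=[[-30,25,0],[-60,50,0],[-90,75,0],[-90,116,0],[-90,150,0]], twist=[0,0,0,0.045,0.045], fingers=[-0.1,-0.1,-0.1,-0.1,-0.1])

```text
t: 8.63
eef_pos: [0.4273, 0.1936, 0.1603]
tcp_rot: [-0.0, -0.02, 1.0, 0.0]
force: [1.9, 0.2, -0.1]
finger_gap: 0.0485
```

Run:
```python
from h import *
s=env.read_state(); print(s['eef_pos'],s['tcp_rot'],s['finger_gap'],s['force'])
f=snap('top','t3'); g=snap('scene','s3')
print(carts(f)); print(carts(g,roi=(360,215,420,250),thr=190))
crop('t3',140,130,400,275,2.5,'a');crop('s3',230,150,460,260,2.82,'b')
a=cv2.imread('pics/a.png');b=cv2.imread('pics/b.png')[:240];b=b[:,:a.shape[1]]
cv2.imwrite('pics/m3.png',np.vstack([a[:,:b.shape[1]],b]));print(a.shape,b.shape)
```

```text
[0.42725117 0.19356483 0.16028735] [-3.31018735e-05 -1.96970247e-02  9.99805994e-01  2.16871816e-05] 0.048499563834395985 [ 1.93133089  0.16057524 -0.07042507]
[]
[(array([0.428, 0.37 ]), ((427.1009521484375, 369.3792724609375), (36.7088623046875, 21.79368019104004), 1.9498904943466187), np.int32(74))]
(362, 650, 3) (240, 649, 3)
```

View pics/m3.png

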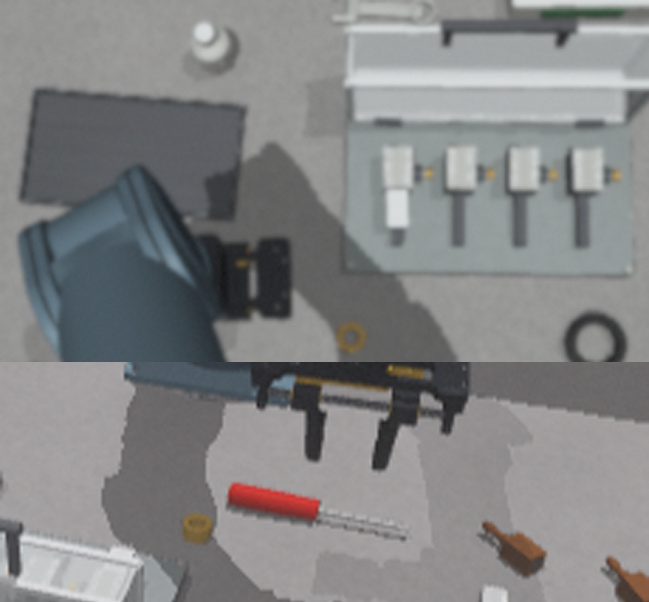

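Cartridge B is seated at (397,208) against its holder. Cartridge A is still in its old place at (493,592). I'll fetch it now.

>>> drive_tool(translation=[[-1,41,0],[-1,82,0],[-1,123,0],[-1,164,0],[-1,174,-20]], twist=[0,0,0,0,0], fingers=[-0.1,-0.1,-0.1,-0.1,-0.1])

```text
t: 9.15
eef_pos: [0.4289, 0.3753, 0.1432]
tcp_rot: [0.003, -0.021, 1.0, 0.005]
force: [0.6, 1.1, 0.7]
finger_gap: 0.0487
```

>>> drive_tool(translation=[[0,0,-40],[0,0,-80],[0,0,-115],[0,0,-115]], twist=[0,0,0,0], fingers=[-0.1,-0.1,-0.1,-0.1])

```text
t: 9.48
eef_pos: [0.4247, 0.3621, 0.0188]
tcp_rot: [-0.004, -0.018, 1.0, -0.004]
force: [-0.9, -0.8, 0.7]
finger_gap: 0.048
```

Run:
```python
from h import *
s=env.read_state(); print(s['eef_pos'],s['tcp_rot'],s['finger_gap'],s['force'])
g=snap('scene','s4')
print(carts(g,roi=(360,215,420,250),thr=180))
```

```text
[0.42470637 0.36207804 0.01882017] [-0.00389448 -0.01846081  0.99981384 -0.00403954] 0.04802358099807799 [-0.86006984 -0.8067229   0.6977558 ]
[]
```

>>> drive_tool(translation=[[0,0,0],[0,0,0],[0,0,0]], twist=[0,0,0], fingers=[-0.1,-0.1,-0.1])

```text
t: 9.78
eef_pos: [0.4296, 0.3674, 0.0276]
tcp_rot: [0.002, -0.018, 1.0, 0.002]
force: [-0.1, 0.2, 0.8]
finger_gap: 0.0487
```

Run:
```python
from h import *
s=env.read_state(); print(s['eef_pos'],s['tcp_rot'],s['force'])
```

```text
[0.42960877 0.36740104 0.02760755] [ 0.00172365 -0.01836932  0.99982862  0.00152686] [-0.10392976  0.17569308  0.84319933]
```

>>> drive_tool(translation=[[-1.5,0,-8],[-1.5,0,-15],[-1.5,0,-20],[-1.5,0,-20],[-1.5,0,-20]], twist=[0,0,0,0,0], fingers=[-0.1,-0.1,-0.1,-0.1,-0.1])

```text
t: 10.2
eef_pos: [0.4261, 0.366, 0.0045]
tcp_rot: [-0.0, -0.019, 1.0, -0.0]
force: [-0.6, -0.6, 0.3]
finger_gap: 0.0482
```

>>> drive_tool(translation=[[0,0,0],[0,0,0],[0,0,0],[0,0,0]], twist=[0,0,0,0], fingers=[-0.1,-0.1,-0.1,-0.1])

```text
t: 10.53
eef_pos: [0.4265, 0.3663, 0.0051]
tcp_rot: [0.0, -0.019, 1.0, 0.0]
force: [-0.2, -0.3, 0.5]
finger_gap: 0.0482
```

>>> drive_tool(translation=[[0,1.2,-2],[0,1.2,-2],[0,1.2,-2],[0,1.2,-2],[0,1.2,-2]], twist=[0,0,0,0,0], fingers=[-0.1,0.3,0.8,0.8,0.8], newtons=30)

```text
t: 10.95
eef_pos: [0.4264, 0.3674, 0.003]
tcp_rot: [0.0, -0.019, 1.0, -0.0]
force: [0.2, 0.0, -0.3]
finger_gap: 0.0238
```

>>> drive_tool(translation=[[0,0,0],[0,0,0],[0,0,20],[0,0,55],[0,0,95]], twist=[0,0,0,0,0], fingers=[0.8,0.8,0.8,0.8,0.8])

```text
t: 11.37
eef_pos: [0.4249, 0.366, 0.0973]
tcp_rot: [-0.002, -0.019, 1.0, -0.002]
force: [0.1, 0.5, -0.9]
finger_gap: 0.0237
```

>>> drive_tool(translation=[[10,-35,20],[15,-75,20],[20,-115,20],[25,-155,20],[28,-195,20]], twist=[-0.02,-0.046,-0.046,-0.046,-0.046], fingers=[0.8,0.8,0.8,0.8,0.8])

```text
t: 11.78
eef_pos: [0.4546, 0.1705, 0.1182]
tcp_rot: [0.0, 0.004, 1.0, 0.0]
force: [0.6, 0.5, -2.0]
finger_gap: 0.024
```

>>> drive_tool(translation=[[0,-40,0],[0,-80,0],[0,-120,0],[0,-160,0],[0,-195,0]], twist=[0,0,0,0,0], fingers=[0.8,0.8,0.8,0.8,0.8])

```text
t: 12.2
eef_pos: [0.4538, -0.0253, 0.1181]
tcp_rot: [-0.0, 0.005, 1.0, -0.0]
force: [1.0, -0.4, -1.6]
finger_gap: 0.0239
```

>>> drive_tool(translation=[[0,-30,0],[0,-60,0],[0,-98,0],[0,-98,-20],[0,-98,-40]], twist=[0,0,0,0,0], fingers=[0.8,0.8,0.8,0.8,0.8])

```text
t: 12.62
eef_pos: [0.4551, -0.1238, 0.0784]
tcp_rot: [0.002, 0.007, 1.0, -0.001]
force: [-0.0, -0.2, -1.4]
finger_gap: 0.0238
```

>>> drive_tool(translation=[[0,0,0],[0,0,0],[0,0,0],[0,0,0],[0,0,0]], twist=[0,0,0,0,0], fingers=[0.8,0.8,0.8,0.8,0.8])

```text
t: 13.03
eef_pos: [0.4551, -0.1203, 0.0789]
tcp_rot: [0.001, 0.004, 1.0, -0.0]
force: [0.7, -0.3, -1.0]
finger_gap: 0.0236
```

>>> drive_tool(translation=[[0,-6.5,-15],[0,-6.5,-30],[0,-6.5,-37.5],[0,-6.5,-37.5],[0,-6.5,-37.5]], twist=[0,0,0,0,0], fingers=[0.8,0.8,0.8,0.8,0.8])

```text
t: 13.45
eef_pos: [0.4544, -0.1268, 0.0407]
tcp_rot: [-0.0, 0.004, 1.0, 0.0]
force: [0.5, 0.4, -0.3]
finger_gap: 0.0234
```

>>> drive_tool(translation=[[6,0,0],[12,0,0],[12,0,0],[12,0,0],[12,0,0]], twist=[0,0,0,0,0], fingers=[0.8,0.8,0.8,0.8,0.8])

```text
t: 13.87
eef_pos: [0.4666, -0.1271, 0.0407]
tcp_rot: [0.0, 0.004, 1.0, -0.0]
force: [-0.2, 0.7, -1.6]
finger_gap: 0.0237
```

>>> drive_tool(translation=[[0,0,0],[0,0,0],[0,0,0],[0,0,0]], twist=[0,0,0,0], fingers=[0.8,0.8,0.8,0.8])

```text
t: 14.2
eef_pos: [0.4663, -0.1271, 0.0405]
tcp_rot: [-0.0, 0.004, 1.0, 0.0]
force: [0.1, 0.4, -1.0]
finger_gap: 0.0238
```

>>> drive_tool(translation=[[3,0,0.8],[7,0,0.8],[11,0,0.8],[15,0,0.8],[15,0,0.8]], twist=[0,0,0,0,0], fingers=[0.8,0.8,0.8,0.8,0.8])

```text
t: 14.62
eef_pos: [0.4828, -0.127, 0.0414]
tcp_rot: [0.001, 0.004, 1.0, -0.0]
force: [-0.2, 0.5, -1.6]
finger_gap: 0.0239
```

>>> drive_tool(translation=[[3,0,0],[6,0,0],[9,0,0],[9,0,0]], twist=[0,0,0,0], fingers=[0.8,0.8,0.8,0.8])

```text
t: 14.95
eef_pos: [0.4913, -0.127, 0.0414]
tcp_rot: [0.0, 0.004, 1.0, -0.0]
force: [0.2, 0.3, -0.5]
finger_gap: 0.0238
```

>>> drive_tool(translation=[[3,0,0],[6,0,0],[9,0,0],[12,0,0],[12,0,0]], twist=[0,0,0,0,0], fingers=[0.8,0.8,0.8,0.8,0.8], newtons=40)

```text
t: 15.37
eef_pos: [0.5031, -0.1265, 0.0412]
tcp_rot: [0.0, 0.004, 1.0, 0.0]
force: [-0.5, 2.6, -1.6]
finger_gap: 0.0237
```

>>> drive_tool(translation=[[3,0,0],[6,0,0],[9,0,0],[11,0,0],[11,0,0]], twist=[0,0,0,0,0], fingers=[0.8,0.8,0.8,0.8,0.8])

```text
t: 15.78
eef_pos: [0.5148, -0.127, 0.0415]
tcp_rot: [0.001, 0.004, 1.0, -0.0]
force: [1.7, 2.7, -2.1]
finger_gap: 0.0237
```

>>> drive_tool(translation=[[2,0,0],[4,0,0],[4,0,0]], twist=[0,0,0], fingers=[0.8,0.8,0.8])

```text
t: 16.03
eef_pos: [0.5171, -0.1271, 0.0412]
tcp_rot: [-0.0, 0.004, 1.0, 0.0]
force: [-2.4, 1.9, -0.8]
finger_gap: 0.0237
```

>>> drive_tool(translation=[[1,0,0],[2,0,0],[2,0,0]], twist=[0,0,0], fingers=[0.8,0.8,0.8])

```text
t: 16.28
eef_pos: [0.5172, -0.1271, 0.041]
tcp_rot: [-0.002, 0.005, 1.0, 0.0]
force: [-6.3, 3.0, 3.4]
finger_gap: 0.0234
```

>>> drive_tool(translation=[[-3,0,0],[-3,0,0],[-3,0,0],[-3,0,0],[-3,0,0]], twist=[0,0,0,0,0], fingers=[0.8,0.8,0,0,0])

```text
t: 16.7
eef_pos: [0.5172, -0.1278, 0.0416]
tcp_rot: [0.001, 0.005, 1.0, -0.0]
force: [0.6, 0.4, 0.1]
finger_gap: 0.0415
```

>>> drive_tool(translation=[[0,0,10],[0,0,40],[0,0,80],[0,0,120],[-40,0,130]], twist=[0,0,0,0,0], fingers=[-0.1,-0.1,-0.1,-0.1,-0.1])

```text
t: 17.12
eef_pos: [0.4867, -0.1277, 0.1787]
tcp_rot: [0.009, 0.003, 1.0, -0.001]
force: [1.6, -0.2, 1.2]
finger_gap: 0.0486
```

>>> drive_tool(translation=[[-30,20,30],[-60,40,60],[-60,40,90],[-60,40,120],[-60,40,130]], twist=[0,0,0,0,0], fingers=[-0.1,-0.1,-0.1,-0.1,-0.1])

```text
t: 17.53
eef_pos: [0.4179, -0.0872, 0.3064]
tcp_rot: [0.004, 0.004, 1.0, -0.0]
force: [-0.3, -0.5, -0.6]
finger_gap: 0.0484
```

Run:
```python
from h import *
s=env.read_state(); print(s['eef_pos'],s['tcp_rot'],s['qpos'])
f=snap('top','t5'); g=snap('scene','s5')
crop('t5',270,130,410,250,3.6,'a');crop('s5',150,185,300,285,5.3,'b')
a=cv2.imread('pics/b.png');cv2.imwrite('pics/m5.png',a)
```

```text
[ 0.41788384 -0.08723385  0.30636583] [ 4.04085971e-03  4.31136473e-03  9.99982443e-01 -4.44437302e-04] [ 8.77047367e-02  6.36346832e-02  1.31103701e-02  2.01641528e+00
 -8.36953377e-04  1.05341851e+00  1.66336969e+00]
```

View pics/m5.png

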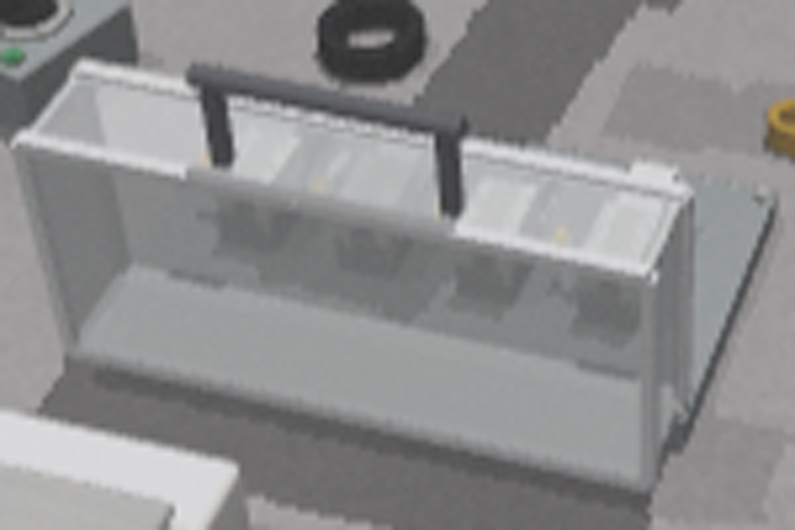

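The crop shows the hood's bar running from (190,74) to (465,127), on top and in the clear.

Run:
```python
from h import *
f=load('top0');g=load('s5')
def tri(a,b):
    A=[];B=[]
    for F,p in((f,a),(g,b)):
        K,R,t=F['intrinsics'],F['R'],F['t'];c=-R.T@t;d=R.T@np.linalg.solve(K,[*p,1]);d/=np.linalg.norm(d)
        M=np.eye(3)-np.outer(d,d);A.append(M);B.append(M@c)
    x=np.linalg.lstsq(np.vstack(A),np.hstack(B),rcond=None)[0]
    return x,proj(f,x)-a,proj(g,x)-b
L=tri(uv(199,40,3.8,265,130),uv(463,129,5.3,150,185));R=tri(uv(401,40,3.8,265,130),uv(190,75,5.3,150,185))
print(L,R)
m=(L[0]+R[0])/2;print(m)
# hinge: bar at radius .195; angle from z
ang=np.arcsin((m[2]-.02)/.19526) if m[2]<.2152 else None
print('hinge x if', ang, m[0]-np.sqrt(max(0,.19526**2-(m[2]-.02)**2)))
# deck rear guess
for hx in (.616,.625,.635,.645): print(hx,np.arctan2(m[2]-.02,hx-m[0])-np.arctan2(45,190), np.hypot(m[2]-.02,hx-m[0]))
# hood closed side/lower edges
```

```text
(array([ 0.6667245 , -0.03352724,  0.20794415]), array([-0.64640388,  0.20212541]), array([-0.68781977, -0.08874597])) (array([ 0.66647923, -0.15813002,  0.20830841]), array([ 0.14971922, -0.0592096 ]), array([0.15657256, 0.03116729]))
[ 0.66660186 -0.09582863  0.20812628]
hinge x if 1.2996538707390206 0.6143049218276289
0.616 1.6009985719585922 0.19481284887203246
0.625 1.5558748569978205 0.1926712551606821
0.635 1.5046677447409986 0.1907620908887668
0.645 1.4525650671848505 0.1893624515982923
```

>>> drive_tool(translation=[[0,0,0],[20,0,0],[50,0,0],[80,0,0],[110,0,0]], twist=[-0.125,-0.25,-0.375,-0.5,-0.6], fingers=[-0.1,-0.1,-0.1,-0.1,-0.1])

```text
t: 18.05
eef_pos: [0.5269, -0.0874, 0.2992]
tcp_rot: [-0.001, 0.303, 0.953, -0.0]
force: [0.8, 0.2, 1.0]
finger_gap: 0.0485
```

>>> drive_tool(translation=[[30,0,-5],[60,0,-10],[90,-5,-15],[120,-8,-20],[138,-8,-20]], twist=[-0.125,-0.25,-0.375,-0.5,-0.6], fingers=[-0.1,-0.1,-0.1,-0.1,-0.1])

```text
t: 18.47
eef_pos: [0.6654, -0.0958, 0.2769]
tcp_rot: [-0.002, 0.571, 0.821, -0.002]
force: [-0.8, 0.2, -0.9]
finger_gap: 0.0487
```

>>> drive_tool(translation=[[0,0,0],[0,0,0],[0,0,0],[0,0,0],[0,0,0]], twist=[-0.125,-0.25,-0.368,-0.368,-0.368], fingers=[-0.1,-0.1,-0.1,-0.1,-0.1])

```text
t: 18.88
eef_pos: [0.6637, -0.0952, 0.2792]
tcp_rot: [-0.001, 0.708, 0.706, -0.001]
force: [-0.4, 0.4, -0.3]
finger_gap: 0.0485
```

Run:
```python
from h import *
s=env.read_state(); print(s['eef_pos'],s['tcp_rot'],s['force'],s['qpos'])
q=s['tcp_rot']; print('yaw',2*np.arctan2(q[2],q[1])-np.pi)
f=load('s5')
for p in [(682,440),(772,195),(660,485),(65,355)]: print(p,ray(f,*uv(*p,5.3,150,185),.02))
```

```text
[ 0.6637494  -0.09522903  0.27923637] [-0.00081882  0.70806256  0.70614816 -0.00123279] [-0.44491908  0.40048016 -0.31729952] [-0.0951672   0.54770774  0.25942112  1.44389794 -0.1444618   1.17159084
  0.18180293]
yaw -1.573503712155694
(682, 440) [0.64459486 0.06263688 0.02      ]
(772, 195) [0.45730786 0.06123778 0.02      ]
(660, 485) [0.67508474 0.06038889 0.02      ]
(65, 355) [ 0.67693078 -0.24663747  0.02      ]
```

>>> drive_tool(translation=[[2.5,0,-30],[2.5,0,-60],[2.5,0,-80],[2.5,0,-90],[2.5,0,-90]], twist=[0,0,0,0,0], fingers=[-0.1,-0.1,-0.1,-0.1,-0.1])

```text
t: 19.3
eef_pos: [0.665, -0.0949, 0.1882]
tcp_rot: [-0.002, 0.708, 0.706, -0.002]
force: [0.1, -0.5, -0.1]
finger_gap: 0.0484
```

>>> drive_tool(translation=[[0,0,0],[0,0,0],[0,0,0],[0,0,0],[0,0,0]], twist=[0,0,0,0,0], fingers=[0.4,0.95,0.95,0.95,0.95], newtons=25)

```text
t: 19.72
eef_pos: [0.6674, -0.0951, 0.1923]
tcp_rot: [0.001, 0.709, 0.705, 0.001]
force: [0.2, -0.2, 0.5]
finger_gap: 0.0172
```

>>> drive_tool(translation=[[0,0,0],[0,0,0],[0,0,0]], twist=[0,0,0], fingers=[0.95,0.95,0.95])

```text
t: 19.97
eef_pos: [0.6676, -0.0951, 0.1919]
tcp_rot: [0.001, 0.709, 0.705, 0.001]
force: [2.0, 1.5, 2.6]
finger_gap: 0.011
```

```bash
cat >> h.py <<'E'
def arc(th0,ths,n=5,dx=0,dz=0):
    r=.19526;a=np.arctan2(45,190);p=lambda t:np.array([-np.cos(a+t),np.sin(a+t)])*r*1e3
    cur=p(th0)
    for i in range(0,len(ths),n):
        print([[float(round(x,1)),0,float(round(z,1))] for x,z in [p(t)-cur for t in ths[i:i+n]]]); cur=p(ths[min(i+n,len(ths))-1])
E
python3 -c "
from h import *
arc(1.5,np.linspace(1.46,0,38))"
```

```text
[[-7.7, 0, 1.1], [-15.4, 0, 1.9], [-23.1, 0, 2.4], [-30.8, 0, 2.5], [-38.5, 0, 2.4]]
[[-7.7, 0, -0.4], [-15.4, 0, -1.2], [-23.0, 0, -2.2], [-30.6, 0, -3.5], [-38.1, 0, -5.2]]
[[-7.5, 0, -1.9], [-14.8, 0, -4.2], [-22.1, 0, -6.7], [-29.3, 0, -9.5], [-36.4, 0, -12.5]]
[[-6.9, 0, -3.4], [-13.7, 0, -7.0], [-20.4, 0, -10.9], [-26.9, 0, -15.0], [-33.2, 0, -19.4]]
[[-6.1, 0, -4.6], [-12.1, 0, -9.5], [-17.9, 0, -14.7], [-23.4, 0, -20.0], [-28.7, 0, -25.6]]
[[-5.1, 0, -5.8], [-10.0, 0, -11.7], [-14.6, 0, -17.9], [-19.0, 0, -24.2], [-23.2, 0, -30.7]]
[[-3.9, 0, -6.7], [-7.5, 0, -13.5], [-10.9, 0, -20.4], [-13.9, 0, -27.5], [-16.7, 0, -34.6]]
[[-2.5, 0, -7.3], [-4.7, 0, -14.7], [-6.6, 0, -22.1]]
```

>>> drive_tool(translation=[[-7.7,0,1.1],[-15.4,0,1.9],[-23.1,0,2.4],[-30.8,0,2.5],[-38.5,0,2.4]], twist=[0,0,0,0,0], fingers=[0.95,0.95,0.95,0.95,0.95])

```text
t: 20.38
eef_pos: [0.6321, -0.0947, 0.1969]
tcp_rot: [0.003, 0.709, 0.705, 0.003]
force: [3.8, 2.1, 13.4]
finger_gap: 0.0102
```

>>> drive_tool(translation=[[-7.7,0,-0.4],[-15.4,0,-1.2],[-23,0,-2.2],[-30.6,0,-3.5],[-38.1,0,-5.2]], twist=[0,0,0,0,0], fingers=[0.95,0.95,0.95,0.95,0.95])

```text
t: 20.8
eef_pos: [0.5955, -0.0943, 0.1945]
tcp_rot: [0.004, 0.709, 0.705, 0.005]
force: [-1.8, 4.0, 31.4]
finger_gap: 0.0104
```

>>> drive_tool(translation=[[0,0,0],[0,0,0]], twist=[0,0], fingers=[0.95,0.95])

```text
t: 20.97
eef_pos: [0.5939, -0.0944, 0.194]
tcp_rot: [0.003, 0.709, 0.705, 0.004]
force: [-4.2, 3.4, 31.0]
finger_gap: 0.0105
```

```bash
python3 -c "
from h import *
arc(1.18,np.linspace(1.15,0,40))"
```

```text
[[-5.8, 0, -1.0], [-11.4, 0, -2.2], [-17.0, 0, -3.5], [-22.6, 0, -5.0], [-28.1, 0, -6.6]]
[[-5.5, 0, -1.8], [-10.9, 0, -3.8], [-16.2, 0, -5.9], [-21.5, 0, -8.2], [-26.7, 0, -10.7]]
[[-5.1, 0, -2.6], [-10.2, 0, -5.3], [-15.2, 0, -8.2], [-20.1, 0, -11.3], [-24.9, 0, -14.5]]
[[-4.7, 0, -3.3], [-9.3, 0, -6.8], [-13.8, 0, -10.4], [-18.2, 0, -14.1], [-22.5, 0, -18.0]]
[[-4.2, 0, -4.0], [-8.2, 0, -8.1], [-12.1, 0, -12.3], [-15.9, 0, -16.6], [-19.6, 0, -21.1]]
[[-3.5, 0, -4.5], [-6.9, 0, -9.2], [-10.2, 0, -13.9], [-13.3, 0, -18.8], [-16.3, 0, -23.7]]
[[-2.8, 0, -5.0], [-5.5, 0, -10.1], [-8.0, 0, -15.3], [-10.4, 0, -20.5], [-12.6, 0, -25.9]]
[[-2.1, 0, -5.4], [-4.0, 0, -10.8], [-5.7, 0, -16.3], [-7.3, 0, -21.8], [-8.7, 0, -27.4]]
```

>>> drive_tool(translation=[[0,0,3],[0,0,6],[0,0,6],[0,0,6]], twist=[0,0,0,0], fingers=[0.95,0.95,0.95,0.95])

```text
t: 21.3
eef_pos: [0.5898, -0.0943, 0.1939]
tcp_rot: [-0.001, 0.709, 0.705, -0.0]
force: [1.4, 3.5, -1.1]
finger_gap: 0.0105
```

>>> drive_tool(translation=[[-5.8,0,-1.0],[-11.4,0,-2.2],[-17.0,0,-3.5],[-22.6,0,-5.0],[-28.1,0,-6.6]], twist=[0,0,0,0,0], fingers=[0.95,0.95,0.95,0.95,0.95])

```text
t: 21.72
eef_pos: [0.562, -0.094, 0.1872]
tcp_rot: [-0.0, 0.709, 0.705, 0.001]
force: [4.8, 3.6, -7.3]
finger_gap: 0.0102
```

>>> drive_tool(translation=[[-5.5,0,-1.8],[-10.9,0,-3.8],[-16.2,0,-5.9],[-21.5,0,-8.2],[-26.7,0,-10.7]], twist=[0,0,0,0,0], fingers=[0.95,0.95,0.95,0.95,0.95])

```text
t: 22.13
eef_pos: [0.5356, -0.0937, 0.1765]
tcp_rot: [0.0, 0.709, 0.705, 0.001]
force: [7.2, 5.0, -10.5]
finger_gap: 0.01
```

>>> drive_tool(translation=[[-4.5,0,-3.1],[-9.2,0,-6.3],[-13.9,0,-9.7],[-18.6,0,-13.3],[-23.4,0,-17.0]], twist=[0,0,0,0,0], fingers=[0.95,0.95,0.95,0.95,0.95])

```text
t: 22.55
eef_pos: [0.5094, -0.0934, 0.1605]
tcp_rot: [-0.003, 0.709, 0.705, -0.001]
force: [-8.8, 7.3, 15.1]
finger_gap: 0.0094
```

>>> drive_tool(translation=[[-4.7,0,-3.3],[-9.3,0,-6.8],[-13.8,0,-10.4],[-18.2,0,-14.1],[-22.5,0,-18.0]], twist=[0,0,0,0,0], fingers=[0.95,0.95,0.95,0.95,0.95])

```text
t: 22.97
eef_pos: [0.4862, -0.0931, 0.1418]
tcp_rot: [-0.003, 0.709, 0.705, -0.001]
force: [-5.6, 9.6, 7.7]
finger_gap: 0.0094
```

>>> drive_tool(translation=[[-4.2,1,-4.0],[-8.2,2,-8.1],[-12.1,3,-12.3],[-15.9,3,-16.6],[-19.6,3,-21.1]], twist=[0,0,0,0,0], fingers=[0.95,0.95,0.95,0.95,0.95])

```text
t: 23.38
eef_pos: [0.4666, -0.0927, 0.1206]
tcp_rot: [-0.002, 0.71, 0.705, -0.002]
force: [-5.6, 0.4, 4.8]
finger_gap: 0.0092
```

>>> drive_tool(translation=[[-3.5,0,-4.5],[-6.9,0,-9.2],[-10.2,0,-13.9],[-13.3,0,-18.8],[-16.3,0,-23.7]], twist=[0,0,0,0,0], fingers=[0.95,0.95,0.95,0.95,0.95])

```text
t: 23.8
eef_pos: [0.4502, -0.0925, 0.0967]
tcp_rot: [-0.002, 0.71, 0.705, -0.002]
force: [-4.6, 1.8, 3.3]
finger_gap: 0.0092
```

```bash
python3 -c "
from h import *
arc(.272,np.linspace(.25,-0.01,15))"
```

```text
[[-2.0, 0, -3.8], [-3.7, 0, -7.0], [-5.3, 0, -10.3], [-6.8, 0, -13.6], [-8.3, 0, -16.9]]
[[-1.4, 0, -3.3], [-2.8, 0, -6.7], [-4.0, 0, -10.1], [-5.3, 0, -13.5], [-6.4, 0, -17.0]]
[[-1.1, 0, -3.5], [-2.1, 0, -6.9], [-3.1, 0, -10.4], [-4.0, 0, -13.9], [-4.8, 0, -17.5]]
```

>>> drive_tool(translation=[[-2.0,0,-3.8],[-3.7,0,-7.0],[-5.3,0,-10.3],[-6.8,0,-13.6],[-8.3,0,-16.9]], twist=[0,0,0,0,0], fingers=[0.95,0.95,0.95,0.95,0.95])

```text
t: 24.22
eef_pos: [0.4412, -0.0924, 0.0796]
tcp_rot: [-0.003, 0.709, 0.705, -0.002]
force: [-7.3, 1.0, 2.3]
finger_gap: 0.0092
```

>>> drive_tool(translation=[[-1.4,0,-3.3],[-2.8,0,-6.7],[-4.0,0,-10.1],[-5.3,0,-13.5],[-6.4,0,-17.0]], twist=[0,0,0,0,0], fingers=[0.95,0.95,0.95,0.95,0.95])

```text
t: 24.63
eef_pos: [0.4342, -0.0923, 0.0625]
tcp_rot: [-0.003, 0.709, 0.705, -0.003]
force: [-7.2, 0.4, 1.8]
finger_gap: 0.0089
```

>>> drive_tool(translation=[[-0.8,0,-2],[-1.4,0,-4],[-2,0,-6],[-2.4,0,-8],[-2.8,0,-10]], twist=[0,0,0,0,0], fingers=[0.95,0.95,0.95,0.95,0.95])

```text
t: 25.05
eef_pos: [0.4308, -0.0923, 0.0524]
tcp_rot: [-0.004, 0.71, 0.705, -0.003]
force: [-8.8, 1.0, 1.2]
finger_gap: 0.0085
```

>>> drive_tool(translation=[[0,0,-2],[0,0,-4],[0,0,-6],[0,0,-6]], twist=[0,0,0,0], fingers=[0.95,0.95,0.95,0.95])

```text
t: 25.38
eef_pos: [0.4289, -0.0922, 0.0459]
tcp_rot: [-0.005, 0.71, 0.705, -0.004]
force: [-10.1, 0.5, -0.7]
finger_gap: 0.0087
```

Run:
```python
from h import *
g=snap('scene','s6'); 
crop('s6',130,150,310,285,4.4,'m6')
```

```text
(no output)
```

View pics/m6.png

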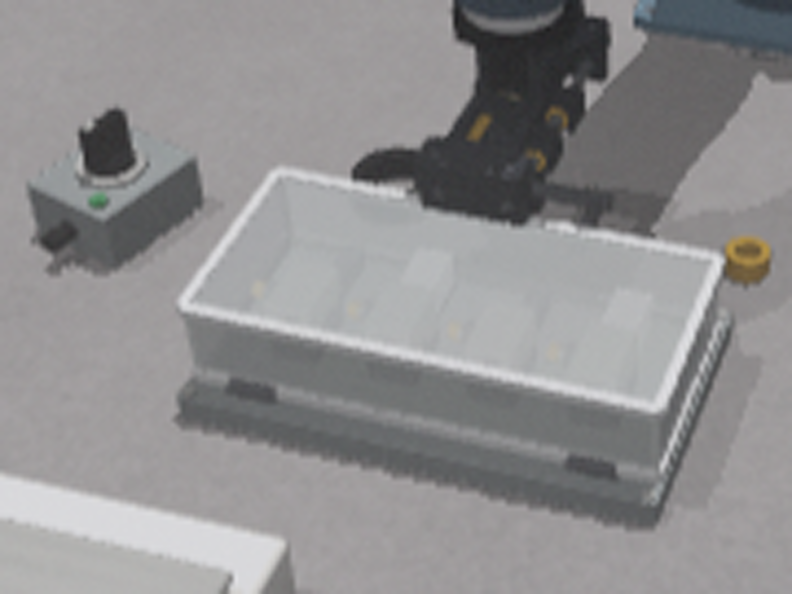

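The hood is almost closed, with a slight gap still visible near (725,330). Both cartridges are inside, at (428,275) and (625,310). I'll keep lowering until it bottoms.

>>> drive_tool(translation=[[-1,0,-2],[-2,0,-4],[-2,0,-6],[-2,0,-6]], twist=[0,0,0,0], fingers=[0.95,0.95,0.95,0.95])

```text
t: 25.77
eef_pos: [0.4274, -0.0922, 0.04]
tcp_rot: [-0.005, 0.71, 0.705, -0.004]
force: [-9.4, 0.1, -1.9]
finger_gap: 0.0086
```

>>> drive_tool(translation=[[0,0,-1],[0,0,-2],[0,0,-3],[0,0,-3]], twist=[0,0,0,0], fingers=[0.95,0.95,0.95,0.95])

```text
t: 26.1
eef_pos: [0.4271, -0.0922, 0.0382]
tcp_rot: [-0.005, 0.71, 0.705, -0.004]
force: [-14.8, 2.1, 21.1]
finger_gap: 0.0083
```

>>> drive_tool(translation=[[-3,0,2],[-3,0,2],[-3,0,2],[-3,0,2],[-3,0,2]], twist=[0,0,0,0,0], fingers=[0.95,0.95,0.3,0.2,0.2])

```text
t: 26.52
eef_pos: [0.4323, -0.0926, 0.0407]
tcp_rot: [0.001, 0.709, 0.705, 0.0]
force: [-0.3, 0.6, 0.4]
finger_gap: 0.0266
```

>>> drive_tool(translation=[[0,0,0],[0,0,0],[0,0,10],[0,0,35],[0,0,75]], twist=[0,0,0,0,0], fingers=[0.2,0.2,0.2,0.2,0.2])

```text
t: 26.93
eef_pos: [0.4292, -0.0918, 0.1148]
tcp_rot: [-0.002, 0.709, 0.705, -0.002]
force: [0.5, -0.3, 0.5]
finger_gap: 0.0351
```

>>> drive_tool(translation=[[0,-40,30],[0,-80,40],[0,-120,40],[0,-140,40],[0,-140,40]], twist=[0.12,0.24,0.36,0.48,0.6], fingers=[0.2,0.2,0.2,0.2,0.2])

```text
t: 27.35
eef_pos: [0.4309, -0.2394, 0.1574]
tcp_rot: [0.003, 0.471, 0.882, -0.002]
force: [0.5, -1.0, 0.5]
finger_gap: 0.0352
```

Run:
```python
from h import *
s=env.read_state(); print(s['eef_pos'],s['tcp_rot'],s['force'],s['qpos'])
q=s['tcp_rot']; print('yaw',2*np.arctan2(q[2],q[1])-np.pi)
g=snap('scene','s7');f=snap('top','t7')
crop('s7',130,150,310,285,4.4,'m7')
```

```text
[ 0.43090578 -0.23940092  0.1574047 ] [ 0.00252713  0.47050739  0.88239113 -0.00151804] [ 0.48527174 -0.99135752  0.45655765] [ 0.30135315  0.38632167  0.13689549  2.0262903  -0.0722688   0.72868508
  1.07304798]
yaw -0.9797360406526048
```

View pics/m7.png

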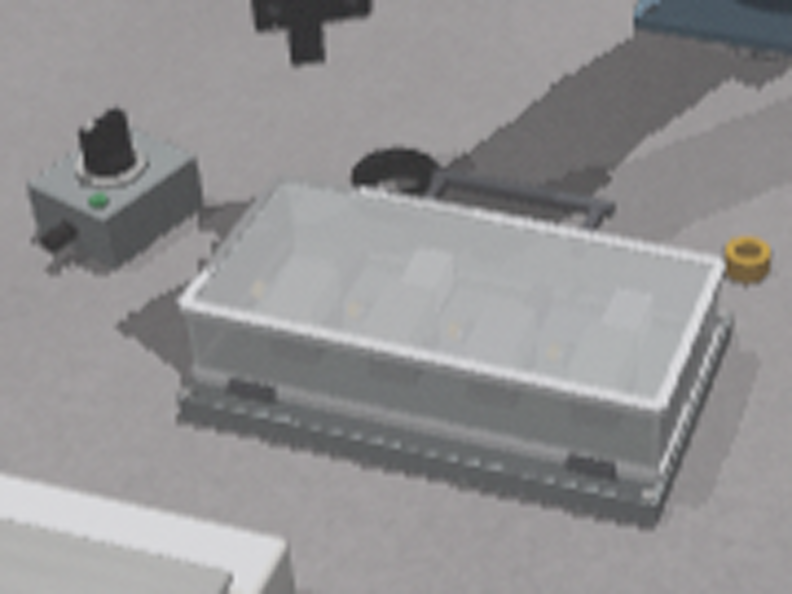

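The hood is down flush: its rim lies on the deck all round, and both cartridges are visible inside. Next is a close crop of the switch.

Run:
```python
from h import *
crop('t7',420,205,475,260,10,'a');crop('s7',130,160,180,215,10,'b')
cv2.imwrite('pics/m8.png',np.hstack([cv2.imread('pics/a.png'),cv2.imread('pics/b.png')])[:,:800] if 0 else cv2.resize(np.hstack([cv2.imread('pics/a.png'),cv2.resize(cv2.imread('pics/b.png'),(500,550))]),(800,419)))
```

```text
(no output)
```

View pics/m8.png

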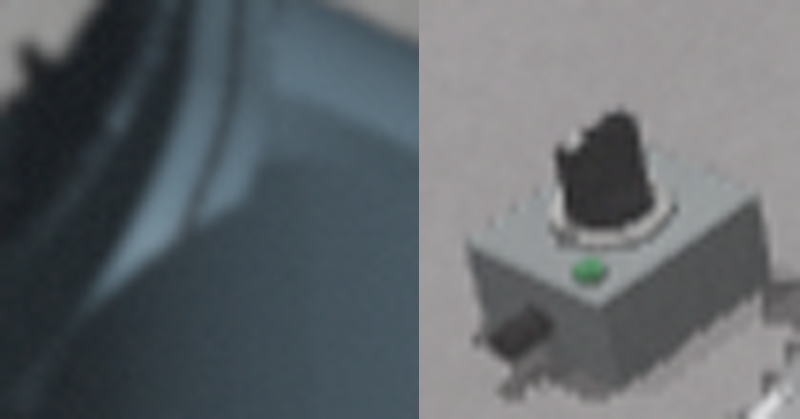

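Run:
```python
from h import *
f=load('s7')
a=ray(f,130+(563-419)/7.62,160+150/7.62,.086);b=ray(f,130+(630-419)/7.62,160+113/7.62,.086);print(a,b,np.linalg.norm(a-b),np.arctan2(*(a-b)[[1,0]]),(a+b)/2)
crop('top0',430,215,470,255,14,'m9')
```

```text
[ 0.47465852 -0.38310295  0.086     ] [ 0.44444344 -0.37061309  0.086     ] 0.0326947633368914 -0.3919746244858855 [ 0.45955098 -0.37685802  0.086     ]
```

View pics/m9.png

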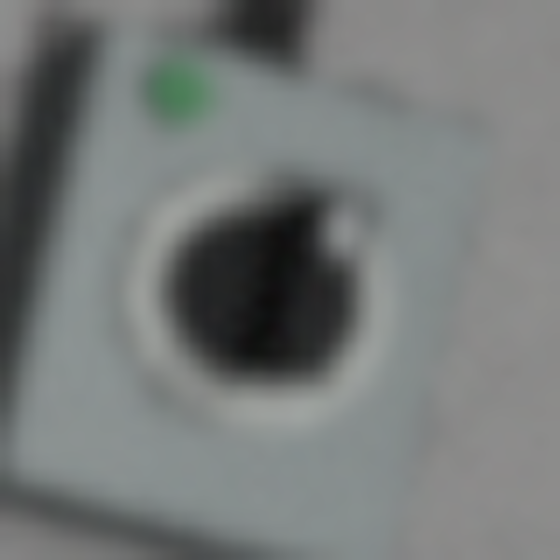

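Run:
```python
from h import *
f=load('top0');g=load('s7')
for z in(.045,.05,.055,.06):print(z,ray(f,*uv(262,295,14,430,215),z), ray(g,130+(614-419)/7.62,160+205/7.62,z))
for z in (.073,.08,.086):
  print('mark',z,ray(f,*uv(345,228,14,430,215),z),ray(g,130+(573-419)/7.62,160+139/7.62,z))
print('console', [ray(f,*uv(*p,14,430,215),.045) for p in((100,35),(490,135),(400,560),(12,480))])
```

```text
0.045 [ 0.45868679 -0.38406053  0.045     ] [ 0.45304987 -0.38067766  0.045     ]
0.05 [ 0.45827759 -0.38222402  0.05      ] [ 0.45892601 -0.37656858  0.05      ]
0.055 [ 0.45786838 -0.38038752  0.055     ] [ 0.46480215 -0.3724595   0.055     ]
0.06 [ 0.45745917 -0.37855101  0.06      ] [ 0.47067829 -0.36835042  0.06      ]
mark 0.073 [ 0.46859776 -0.38936334  0.073     ] [ 0.45100604 -0.39442165  0.073     ]
mark 0.08 [ 0.46794645 -0.38669206  0.08      ] [ 0.45956733 -0.38831697  0.08      ]
mark 0.086 [ 0.46738819 -0.38440239  0.086     ] [ 0.46690557 -0.38308438  0.086     ]
console [array([ 0.50745848, -0.35677123,  0.045     ]), array([ 0.48862938, -0.4277971 ,  0.045     ]), array([ 0.40969364, -0.40651876,  0.045     ]), array([ 0.42428088, -0.33629878,  0.045     ])]
```

>>> drive_tool(translation=[[7,-35,0],[14,-70,0],[20,-105,0],[27,-140,0],[27,-140,0]], twist=[0.12,0.24,0.36,0.48,0.58], fingers=[-0.1,-0.1,-0.1,-0.1,-0.1])

```text
t: 27.87
eef_pos: [0.4583, -0.3785, 0.1562]
tcp_rot: [0.001, 0.199, 0.98, -0.002]
force: [-1.2, -0.8, 0.3]
finger_gap: 0.049
```

>>> drive_tool(translation=[[0,0,0],[0,0,0],[0,0,0],[0,0,0],[0,0,0]], twist=[0,0,0,0,0], fingers=[-0.1,-0.1,-0.1,-0.1,-0.1])

```text
t: 28.28
eef_pos: [0.4586, -0.3707, 0.1557]
tcp_rot: [-0.0, 0.198, 0.98, 0.0]
force: [0.1, -0.0, 0.5]
finger_gap: 0.0482
```

Run:
```python
from h import *
s=env.read_state(); print(s['eef_pos'],s['tcp_rot'],s['force'],s['qpos'])
q=s['tcp_rot']; print('yaw',2*np.arctan2(q[2],q[1])-np.pi)
g=snap('scene','s8')
print(proj(g,s['eef_pos']))
crop('s8',110,120,210,210,6,'m10')
```

```text
[ 0.45857395 -0.37067695  0.15565125] [-5.45206620e-05  1.97641606e-01  9.80274329e-01  1.80598673e-04] [ 0.10489306 -0.03179915  0.47253612] [ 0.59205659  0.53422156  0.01559799  1.77142922 -0.01109015  0.83626877
  1.78581003]
yaw -0.39790297404388175
[151.20558404 157.43877561]
```

View pics/m10.png

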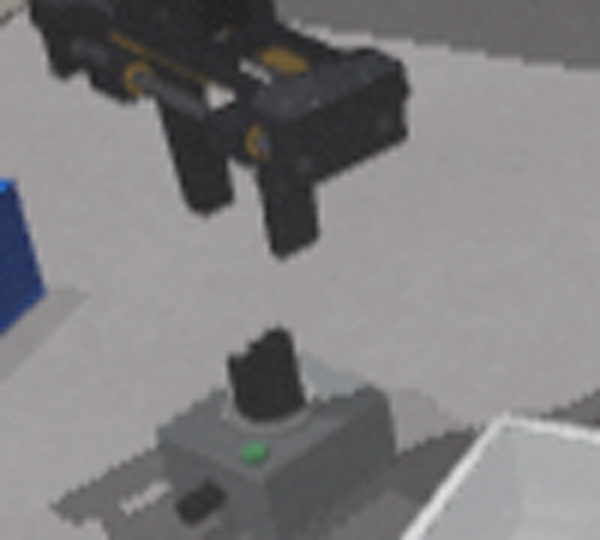

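The fingers straddle the wing at (265,375), seen along its length, and need about 8 mm more in -y before going down.

>>> drive_tool(translation=[[0,-8,-20],[0,-8,-50],[0,-8,-75],[0,-8,-90],[0,-8,-97]], twist=[0,0,0,0,0], fingers=[-0.1,-0.1,-0.1,-0.1,-0.1])

```text
t: 28.75
eef_pos: [0.4571, -0.3786, 0.0562]
tcp_rot: [-0.002, 0.198, 0.98, 0.001]
force: [-0.2, 1.0, -0.1]
finger_gap: 0.0486
```

>>> drive_tool(translation=[[0,0,0],[0,0,0],[0,0,0]], twist=[0,0,0], fingers=[-0.1,-0.1,-0.1])

```text
t: 29.0
eef_pos: [0.459, -0.3806, 0.0598]
tcp_rot: [0.001, 0.198, 0.98, -0.0]
force: [0.1, 0.7, -0.1]
finger_gap: 0.0488
```

>>> drive_tool(translation=[[0,0,0],[0,0,0],[0,0,0],[0,0,0],[0,0,0]], twist=[0,0,0,0,0], fingers=[0.5,0.95,0.95,0.95,0.95], newtons=15)

```text
t: 29.42
eef_pos: [0.4583, -0.3801, 0.0587]
tcp_rot: [0.0, 0.198, 0.98, -0.0]
force: [-0.0, 0.1, -0.3]
finger_gap: 0.017
```

>>> drive_tool(translation=[[0,0,0],[0,0,0],[0,0,0],[0,0,0]], twist=[0,0,0,0], fingers=[0.95,0.95,0.95,0.95])

```text
t: 29.75
eef_pos: [0.457, -0.3816, 0.0587]
tcp_rot: [-0.0, 0.198, 0.98, -0.001]
force: [-3.8, -3.9, 2.2]
finger_gap: 0.0101
```

Run:
```python
from h import *
s=env.read_state(); print(s['eef_pos'],s['force'],s['torque'],s['finger_gap'])
q=s['tcp_rot']; print('yaw',2*np.arctan2(q[2],q[1])-np.pi)
```

```text
[ 0.45704336 -0.38162413  0.05866739] [-3.81805721 -3.90816386  2.15196329] [-0.84923701  0.78065273  0.03324031] 0.010126228848675919
yaw -0.3992240122192947
```

>>> drive_tool(translation=[[-1,-1,0],[-1,-1,0],[-1,-1,0],[-1,-1,0],[-1,-1,0]], twist=[-0.1,-0.2,-0.3,-0.4,-0.5], fingers=[0.95,0.95,0.95,0.95,0.95], newtons=25)

```text
t: 30.17
eef_pos: [0.4574, -0.3812, 0.0587]
tcp_rot: [0.0, 0.436, 0.9, -0.0]
force: [-1.5, -1.0, 3.2]
finger_gap: 0.0101
```

>>> drive_tool(translation=[[0,0,0],[0,0,0],[0,0,0],[0,0,0],[0,0,0]], twist=[-0.1,-0.2,-0.3,-0.4,-0.5], fingers=[0.95,0.95,0.95,0.95,0.95])

```text
t: 30.58
eef_pos: [0.4579, -0.3809, 0.0587]
tcp_rot: [0.0, 0.645, 0.764, 0.0]
force: [-0.3, -1.0, 0.8]
finger_gap: 0.0103
```

Run:
```python
from h import *
s=env.read_state(); print(s['eef_pos'],s['force'],s['torque'],s['finger_gap'])
q=s['tcp_rot']; print('yaw',2*np.arctan2(q[2],q[1])-np.pi)
```

```text
[ 0.45791802 -0.38093065  0.05867425] [-0.29205853 -0.99474133  0.81793256] [-0.27345512  0.13952666  0.14312076] 0.010253378698353122
yaw -1.4019156492136398
```

>>> drive_tool(translation=[[0,0,0],[0,0,0],[0,0,0],[0,0,0],[0,0,0]], twist=[-0.1,-0.18,-0.24,-0.28,-0.28], fingers=[0.95,0.95,0.95,0.95,0.95])

```text
t: 31.0
eef_pos: [0.4581, -0.3809, 0.0587]
tcp_rot: [0.0, 0.744, 0.669, 0.0]
force: [-0.7, -0.9, 2.1]
finger_gap: 0.0116
```

Run:
```python
from h import *
s=env.read_state(); print(s['eef_pos'],s['force'],s['torque'],s['finger_gap'])
q=s['tcp_rot']; print('yaw',2*np.arctan2(q[2],q[1])-np.pi)
```

```text
[ 0.45805535 -0.38086727  0.05866198] [-0.66555579 -0.94208959  2.14705528] [-0.2605596   0.11260123  0.65675507] 0.01164507285784291
yaw -1.6767586259757108
```

>>> drive_tool(translation=[[0,0,0],[0,0,0],[0,0,0],[0,0,0],[0,0,0]], twist=[0,0,0,0,0], fingers=[0.95,0.95,-0.1,-0.4,-0.4])

```text
t: 31.42
eef_pos: [0.4569, -0.3805, 0.0581]
tcp_rot: [-0.001, 0.744, 0.668, 0.0]
force: [-0.8, 3.1, -0.1]
finger_gap: 0.029
```

>>> drive_tool(translation=[[0,0,0],[0,0,0],[0,0,0],[0,0,0],[0,0,0]], twist=[0,0,0,0,0], fingers=[-0.4,-0.4,-0.4,-0.4,-0.4])

```text
t: 31.83
eef_pos: [0.4571, -0.3815, 0.0585]
tcp_rot: [0.0, 0.744, 0.668, -0.0]
force: [0.3, 0.1, 0.0]
finger_gap: 0.0609
```

>>> drive_tool(translation=[[0,0,30],[0,0,70],[0,20,90],[0,60,90],[0,100,90]], twist=[0.05,0.1,0.1,0.1,0.1], fingers=[-0.2,-0.2,0,0.2,0.2])

```text
t: 32.25
eef_pos: [0.4578, -0.2822, 0.1502]
tcp_rot: [0.002, 0.711, 0.703, 0.0]
force: [1.3, 1.2, 0.2]
finger_gap: 0.036
```

Run:
```python
from h import *
s=env.read_state(); print(s['eef_pos'],s['force'],s['finger_gap'])
q=s['tcp_rot']; print('yaw',2*np.arctan2(q[2],q[1])-np.pi)
g=snap('scene','s9')
a=load('s7')['frame'][165:215,130:185].astype(int);b=g['frame'][165:215,130:185].astype(int);d=np.abs(a-b).max(2);print('diff',(d>40).sum())
dark=lambda F:(F['frame'][172:190,140:165].max(2)<70).sum(); print(dark(load('s7')),dark(g))
crop('s9',120,120,310,262,4.2,'m11')
```

```text
[ 0.45779489 -0.28216608  0.15024902] [1.27051935 1.21491767 0.24781386] 0.03595461947624638
yaw -1.5813999367543141
diff 164
128 128
```

View pics/m11.png

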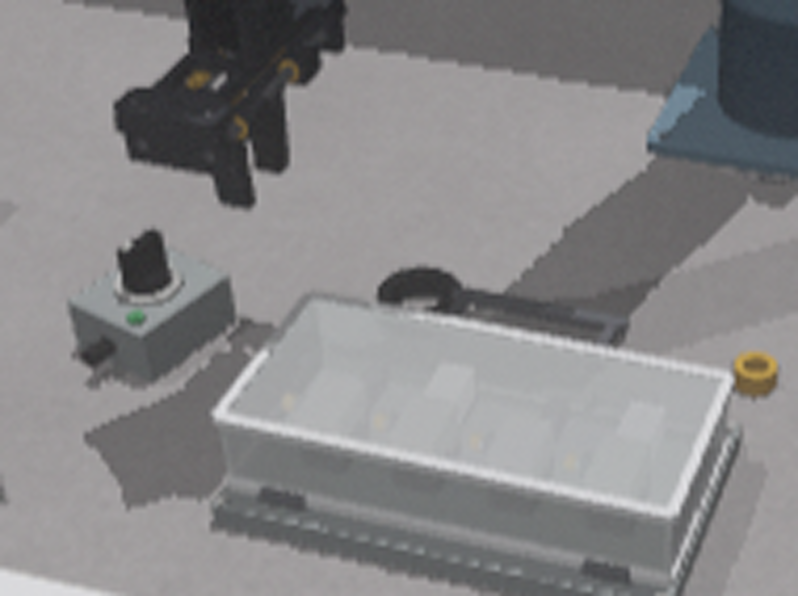

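The wing is back at rest (same picture as before, mark at (128,245)) and the hood is still closed. Now I go back to the bar and open it.

>>> drive_tool(translation=[[-8,40,0],[-16,80,0],[-26,120,0],[-26,160,0],[-26,190,0]], twist=[0,0,0,0,0], fingers=[0.2,0.2,0.2,0.2,0.2])

```text
t: 32.72
eef_pos: [0.4303, -0.0883, 0.1485]
tcp_rot: [-0.0, 0.709, 0.705, 0.0]
force: [0.3, 0.1, 0.5]
finger_gap: 0.0353
```

>>> drive_tool(translation=[[0,0,0],[0,0,0],[0,0,0],[0,0,-20],[0,0,-40]], twist=[0,0,0,0,0], fingers=[0.2,0.2,0.2,0.2,0.2])

```text
t: 33.13
eef_pos: [0.4325, -0.0931, 0.1088]
tcp_rot: [0.002, 0.711, 0.704, 0.001]
force: [-0.8, 0.3, -0.2]
finger_gap: 0.0354
```

>>> drive_tool(translation=[[0,0,0],[0,0,0],[0,0,0]], twist=[0,0,0], fingers=[0.2,0.2,0.2])

```text
t: 33.38
eef_pos: [0.4315, -0.0923, 0.1091]
tcp_rot: [0.0, 0.71, 0.704, -0.0]
force: [-0.2, -0.2, -0.2]
finger_gap: 0.0356
```

Run:
```python
from h import *
s=env.read_state(); print(s['eef_pos'],s['force'],s['finger_gap'])
arc(0,np.linspace(.035,1.64,46))
```

```text
[ 0.43147983 -0.09231187  0.10908533] [-0.17954439 -0.24179138 -0.19473159] 0.03561287362293213
[[1.7, 0, 6.6], [3.7, 0, 13.3], [5.8, 0, 19.9], [8.3, 0, 26.4], [10.9, 0, 32.9]]
[[2.9, 0, 6.3], [6.0, 0, 12.6], [9.3, 0, 18.7], [12.9, 0, 24.7], [16.7, 0, 30.5]]
[[4.0, 0, 5.7], [8.1, 0, 11.3], [12.5, 0, 16.7], [17.1, 0, 22.0], [21.8, 0, 27.1]]
[[4.9, 0, 4.9], [10.0, 0, 9.7], [15.3, 0, 14.2], [20.7, 0, 18.6], [26.3, 0, 22.8]]
[[5.7, 0, 4.0], [11.6, 0, 7.7], [17.6, 0, 11.3], [23.7, 0, 14.6], [29.9, 0, 17.8]]
[[6.3, 0, 2.9], [12.8, 0, 5.6], [19.3, 0, 8.0], [25.9, 0, 10.2], [32.6, 0, 12.2]]
[[6.7, 0, 1.7], [13.5, 0, 3.2], [20.4, 0, 4.5], [27.3, 0, 5.5], [34.2, 0, 6.2]]
[[6.9, 0, 0.5], [13.9, 0, 0.8], [20.9, 0, 0.8], [27.8, 0, 0.5], [34.8, 0, 0.0]]
[[6.9, 0, -0.7], [13.8, 0, -1.7], [20.7, 0, -2.9], [27.5, 0, -4.4], [34.2, 0, -6.1]]
[[6.7, 0, -2.0]]
```

Lower to the bar and grip.

>>> drive_tool(translation=[[1,0,-25],[1,0,-45],[1,0,-63],[1,0,-63],[1,0,-63]], twist=[0,0,0,0,0], fingers=[0.2,0.2,0.2,0.2,0.2])

```text
t: 33.8
eef_pos: [0.4323, -0.0916, 0.046]
tcp_rot: [-0.0, 0.71, 0.704, -0.0]
force: [-0.5, -0.3, -0.3]
finger_gap: 0.0357
```

>>> drive_tool(translation=[[0,0,0],[0,0,0],[0,0,0],[0,0,0],[0,0,0]], twist=[0,0,0,0,0], fingers=[0.95,0.95,0.95,0.95,0.95], newtons=30)

```text
t: 34.22
eef_pos: [0.4272, -0.091, 0.0457]
tcp_rot: [-0.004, 0.71, 0.704, -0.002]
force: [-10.4, -1.3, 11.2]
finger_gap: 0.0101
```

>>> drive_tool(translation=[[1.7,0,6.6],[3.7,0,13.3],[5.8,0,19.9],[8.3,0,26.4],[10.9,0,32.9]], twist=[0,0,0,0,0], fingers=[0.95,0.95,0.95,0.95,0.95])

```text
t: 34.63
eef_pos: [0.4381, -0.0912, 0.078]
tcp_rot: [-0.003, 0.71, 0.704, -0.003]
force: [-6.6, -2.1, -3.4]
finger_gap: 0.0103
```

>>> drive_tool(translation=[[2.9,0,6.3],[6.0,0,12.6],[9.3,0,18.7],[12.9,0,24.7],[16.7,0,30.5]], twist=[0,0,0,0,0], fingers=[0.95,0.95,0.95,0.95,0.95])

```text
t: 35.05
eef_pos: [0.4557, -0.0914, 0.1087]
tcp_rot: [-0.003, 0.71, 0.704, -0.002]
force: [-6.6, -2.3, -1.6]
finger_gap: 0.0098
```

>>> drive_tool(translation=[[4.0,0,5.7],[8.1,0,11.3],[12.5,0,16.7],[17.1,0,22.0],[21.8,0,27.1]], twist=[0,0,0,0,0], fingers=[0.95,0.95,0.95,0.95,0.95])

```text
t: 35.47
eef_pos: [0.4794, -0.0917, 0.1362]
tcp_rot: [-0.001, 0.71, 0.704, -0.001]
force: [-3.2, -2.9, -4.9]
finger_gap: 0.0097
```

>>> drive_tool(translation=[[4.9,0,4.9],[10.0,0,9.7],[15.3,0,14.2],[20.7,0,18.6],[26.3,0,22.8]], twist=[0,0,0,0,0], fingers=[0.95,0.95,0.95,0.95,0.95])

```text
t: 35.88
eef_pos: [0.5088, -0.092, 0.1592]
tcp_rot: [0.001, 0.71, 0.704, 0.0]
force: [2.0, -5.9, -11.0]
finger_gap: 0.009
```

>>> drive_tool(translation=[[5.7,0,4.0],[11.6,0,7.7],[17.6,0,11.3],[23.7,0,14.6],[29.9,0,17.8]], twist=[0,0,0,0,0], fingers=[0.95,0.95,0.95,0.95,0.95])

```text
t: 36.3
eef_pos: [0.5389, -0.0923, 0.1754]
tcp_rot: [0.001, 0.71, 0.704, -0.001]
force: [6.3, -8.4, -22.6]
finger_gap: 0.0089
```

>>> drive_tool(translation=[[6.3,-1,0.9],[12.8,-2,1.6],[19.3,-2.5,2.0],[25.9,-2.5,4.2],[32.6,-2.5,6.2]], twist=[0,0,0,0,0], fingers=[0.95,0.95,0.95,0.95,0.95])

```text
t: 36.72
eef_pos: [0.5723, -0.0928, 0.1853]
tcp_rot: [0.001, 0.709, 0.705, 0.002]
force: [-4.3, -1.1, 6.1]
finger_gap: 0.0087
```

>>> drive_tool(translation=[[6.7,0,1.0],[13.5,0,1.9],[20.4,0,2.6],[27.3,0,3.0],[34.2,0,3.0]], twist=[0,0,0,0,0], fingers=[0.95,0.95,0.95,0.95,0.95])

```text
t: 37.13
eef_pos: [0.608, -0.0932, 0.1892]
tcp_rot: [0.002, 0.709, 0.705, 0.003]
force: [-2.1, -1.5, 9.7]
finger_gap: 0.0086
```

>>> drive_tool(translation=[[6.9,0,0.8],[13.9,0,1],[20.9,0,0.8],[27.8,0,0.3],[34.8,0,-0.5]], twist=[0,0,0,0,0], fingers=[0.95,0.95,0.95,0.95,0.95])

```text
t: 37.55
eef_pos: [0.6417, -0.0937, 0.1871]
tcp_rot: [0.001, 0.71, 0.705, 0.001]
force: [-0.7, -2.3, 6.0]
finger_gap: 0.0083
```

>>> drive_tool(translation=[[5,0,-0.7],[10,0,-1.5],[15,0,-2.5],[20,0,-3.6],[23,0,-4.2]], twist=[0,0,0,0,0], fingers=[0.95,0.95,0.95,0.95,0.95])

```text
t: 37.97
eef_pos: [0.6644, -0.094, 0.1822]
tcp_rot: [0.001, 0.71, 0.705, 0.001]
force: [0.4, -3.3, 4.0]
finger_gap: 0.0079
```

>>> drive_tool(translation=[[3,0,-1],[6,0,-2],[9,0,-3],[12,0,-4],[12,0,-4]], twist=[0,0,0,0,0], fingers=[0.95,0.95,0.95,0.95,0.95])

```text
t: 38.38
eef_pos: [0.6677, -0.0941, 0.1803]
tcp_rot: [-0.006, 0.71, 0.704, -0.004]
force: [-35.4, 1.9, 41.3]
finger_gap: 0.008
```

>>> drive_tool(translation=[[3,0,-1],[6,0,-2],[8,0,-2.5],[8,0,-2.5]], twist=[0,0,0,0], fingers=[0.95,0.95,0.95,0.95])

```text
t: 38.72
eef_pos: [0.6691, -0.0949, 0.1771]
tcp_rot: [-0.012, 0.711, 0.703, -0.009]
force: [-58.5, 3.9, 55.9]
finger_gap: 0.0111
```

>>> drive_tool(translation=[[-6,0,4],[-12,0,7],[-14,0,8],[-14,0,8],[-14,0,8]], twist=[0,0,0,0,0], fingers=[0.95,0.95,0.95,0.95,0.95])

```text
t: 39.13
eef_pos: [0.6643, -0.0949, 0.1788]
tcp_rot: [-0.003, 0.71, 0.704, -0.004]
force: [-2.6, -6.1, -13.4]
finger_gap: 0.0078
```

>>> drive_tool(translation=[[0,0,0],[0,0,0],[0,0,0],[0,0,0],[0,0,0]], twist=[0,0,0,0,0], fingers=[0.2,0.2,0.2,0.2,0.2])

```text
t: 39.55
eef_pos: [0.6691, -0.0929, 0.1832]
tcp_rot: [0.0, 0.709, 0.705, 0.001]
force: [0.9, -0.2, 0.9]
finger_gap: 0.0349
```

>>> drive_tool(translation=[[0,0,0],[0,0,20],[0,0,60],[0,0,90],[-35,0,90]], twist=[0,0,0,0,0.12], fingers=[0.1,0.1,0.1,0.1,0.1])

```text
t: 39.97
eef_pos: [0.6417, -0.0933, 0.28]
tcp_rot: [0.007, 0.665, 0.746, 0.005]
force: [0.4, -0.6, 0.7]
finger_gap: 0.0396
```

>>> drive_tool(translation=[[-40,0,0],[-80,0,0],[-120,0,0],[-160,10,0],[-160,40,0]], twist=[0.12,0.24,0.36,0.48,0.6], fingers=[0.1,0.1,0.1,0.1,0.1])

```text
t: 40.38
eef_pos: [0.4652, -0.0581, 0.2717]
tcp_rot: [-0.003, 0.417, 0.909, -0.002]
force: [1.6, 0.0, 0.2]
finger_gap: 0.0397
```

Run:
```python
from h import *
s=env.read_state(); print(s['eef_pos'],s['force'],s['finger_gap'])
q=s['tcp_rot']; print('yaw',2*np.arctan2(q[2],q[1])-np.pi)
g=snap('scene','s10');f=snap('top','t10')
crop('s10',130,150,310,285,4.4,'m12')
```

```text
[ 0.46516785 -0.05808512  0.27165646] [1.63517205 0.00500524 0.18697745] 0.039651516322973625
yaw -0.8607720841770834
```

View pics/m12.png

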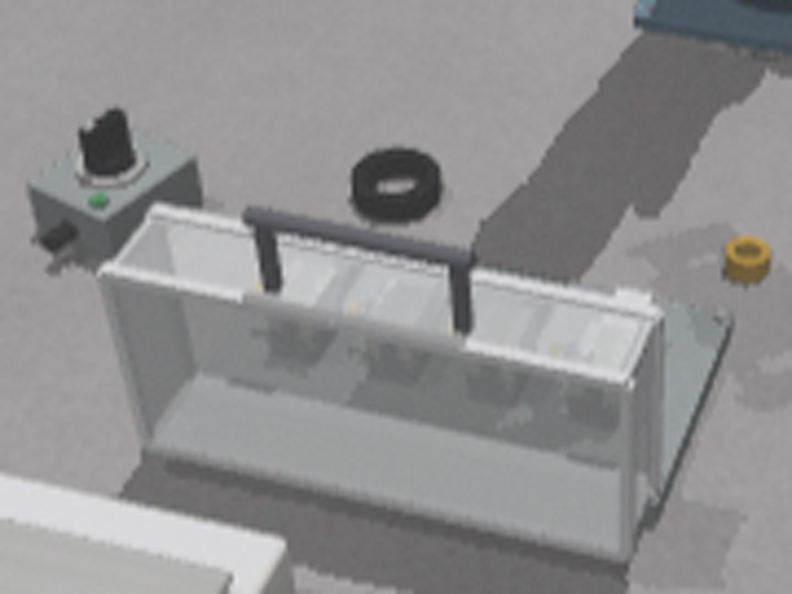

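Run:
```python
from h import *
def gr(t): return cv2.cvtColor(load(t)['frame'],cv2.COLOR_RGB2GRAY).astype(np.float32)
for A,B,r in (('s5','s10',(195,180,215,235)),('top0','t10',(138,310,152,385)),('s5','s10',(250,160,290,240))):
    a,b=gr(A),gr(B); y0,x0,y1,x1=r
    t=a[y0:y1,x0:x1]; R=cv2.matchTemplate(b[y0-6:y1+6,x0-6:x1+6],t,cv2.TM_CCOEFF_NORMED)
    # subpixel via upsample
    t4=cv2.resize(t,None,fx=8,fy=8,interpolation=cv2.INTER_CUBIC);b4=cv2.resize(b[y0-6:y1+6,x0-6:x1+6],None,fx=8,fy=8,interpolation=cv2.INTER_CUBIC)
    R=cv2.matchTemplate(b4,t4,cv2.TM_CCOEFF_NORMED);_,m,_,l=cv2.minMaxLoc(R);print(A,B,m,np.array(l)/8-6)
g=load('s5')
r=.19526;a=np.arctan2(45,190)
f=load('top0')
for th in(1.5,1.55,1.6):
  for hx in (.617,.625): 
    X=[hx-r*np.cos(a+th),-.096,.02+r*np.sin(a+th)];print(th,hx,X,proj(f,X),proj(g,X))
print('obs top',uv(300,40,3.8,265,130),'obs scene',uv(327,101,5.3,150,185))
```

```text
s5 s10 0.9789056777954102 [0. 0.]
top0 t10 0.999363124370575 [0. 0.]
s5 s10 0.9995551109313965 [0. 0.]
1.5 0.617 [np.float64(0.6484478113455714), -0.096, np.float64(0.21271093057108448)] [343.74546055 147.23436341] [213.43448783 197.51463835]
1.5 0.625 [np.float64(0.6564478113455714), -0.096, np.float64(0.21271093057108448)] [343.67682826 143.87655181] [212.09725101 199.5476896 ]
1.55 0.617 [np.float64(0.6580400419895635), -0.096, np.float64(0.2108983566023942)] [343.5664566  143.44196196] [211.89547214 200.5757823 ]
1.55 0.625 [np.float64(0.6660400419895635), -0.096, np.float64(0.2108983566023942)] [343.49826841 140.09981971] [210.54020892 202.64075398]
1.6 0.617 [np.float64(0.6675296939018222), -0.096, np.float64(0.20860863616014022)] [343.36425993 139.7798692 ] [210.37268091 203.8117288 ]
1.6 0.625 [np.float64(0.6755296939018222), -0.096, np.float64(0.20860863616014022)] [343.29657249 136.45467615] [208.99982248 205.90927442]
obs top (343.57894736842104, 140.1578947368421) obs scene (211.29245283018867, 203.6509433962264)
```

The picture shows the hood fully open: the bar is in exactly the same pixels as at the start (0 px shift), and it met a hard stop. The geometry fits 1.6 rad. Next I pull the first cartridge.

>>> drive_tool(translation=[[20,30,0],[40,60,0],[52,63,0],[52,63,-30],[52,63,-60]], twist=[0.12,0.24,0.36,0.48,0.6], fingers=[0,0,0,0,0])

```text
t: 40.9
eef_pos: [0.5283, 0.0102, 0.2134]
tcp_rot: [0.003, 0.125, 0.992, 0.001]
force: [0.4, 0.9, -0.3]
finger_gap: 0.0438
```

>>> drive_tool(translation=[[0,0,-40],[0,0,-80],[0,0,-110],[0,0,-110],[0,0,-110]], twist=[0.12,0.24,0.255,0.255,0.255], fingers=[0,0,0,0,0])

```text
t: 41.32
eef_pos: [0.525, 0.009, 0.1021]
tcp_rot: [-0.001, 0.002, 1.0, -0.0]
force: [0.2, 0.3, 1.0]
finger_gap: 0.0442
```

>>> drive_tool(translation=[[0,0,0],[0,0,0],[0,0,0]], twist=[0,0,0], fingers=[0,0,0])

```text
t: 41.57
eef_pos: [0.5271, 0.0095, 0.1047]
tcp_rot: [0.002, 0.002, 1.0, 0.0]
force: [0.1, -0.4, -0.6]
finger_gap: 0.0439
```

Run:
```python
from h import *
s=env.read_state(); print(s['eef_pos'],s['force'],s['finger_gap'])
q=s['tcp_rot']; print('yaw',2*np.arctan2(q[2],q[1])-np.pi)
```

```text
[0.52707368 0.00949251 0.10467322] [ 0.13025615 -0.40392112 -0.6280032 ] 0.04390615187167912
yaw -0.003458775135935621
```

>>> drive_tool(translation=[[-10,-4.5,0],[-10,-4.5,-25],[-10,-4.5,-50],[-10,-4.5,-63.5],[-10,-4.5,-63.5]], twist=[0,0,0,0,0], fingers=[0,0,0,0,0])

```text
t: 41.98
eef_pos: [0.5144, 0.0049, 0.038]
tcp_rot: [-0.001, 0.001, 1.0, -0.0]
force: [0.0, 0.3, 0.4]
finger_gap: 0.0442
```

>>> drive_tool(translation=[[0,0,0],[0,0,0],[0,0,0],[0,0,0],[0,0,0]], twist=[0,0,0,0,0], fingers=[0,0.8,0.8,0.8,0.8], newtons=45)

```text
t: 42.4
eef_pos: [0.5162, 0.0052, 0.0401]
tcp_rot: [0.001, 0.001, 1.0, 0.0]
force: [-0.4, 0.9, 5.2]
finger_gap: 0.0237
```

>>> drive_tool(translation=[[0,0,0],[0,0,0],[-2,0,0],[-5,0,0],[-8,0,0]], twist=[0,0,0,0,0], fingers=[0.8,0.8,0.8,0.8,0.8])

```text
t: 42.82
eef_pos: [0.5105, 0.0055, 0.0402]
tcp_rot: [0.003, 0.001, 1.0, 0.0]
force: [6.6, 1.3, 3.5]
finger_gap: 0.0231
```

>>> drive_tool(translation=[[-4,0,0],[-8,0,0],[-13,0,0],[-18,0,0],[-24,0,0]], twist=[0,0,0,0,0], fingers=[0.8,0.8,0.8,0.8,0.8])

```text
t: 43.23
eef_pos: [0.4854, 0.0049, 0.04]
tcp_rot: [0.002, 0.002, 1.0, 0.0]
force: [3.2, -1.0, 5.2]
finger_gap: 0.0236
```

>>> drive_tool(translation=[[-8,0,0],[-18,0,0],[-28,0,0],[-30,0,10],[-30,0,40]], twist=[0,0,0,0,0], fingers=[0.8,0.8,0.8,0.8,0.8])

```text
t: 43.65
eef_pos: [0.4476, 0.0045, 0.0766]
tcp_rot: [-0.006, 0.001, 1.0, -0.001]
force: [0.6, -0.0, -0.9]
finger_gap: 0.0235
```

>>> drive_tool(translation=[[0,30,30],[0,70,40],[20,105,40],[40,140,40],[60,175,40]], twist=[-0.03,-0.08,-0.08,-0.08,-0.08], fingers=[0.8,0.8,0.8,0.8,0.8])

```text
t: 44.07
eef_pos: [0.5122, 0.1811, 0.1195]
tcp_rot: [-0.001, 0.041, 0.999, -0.001]
force: [0.6, -0.1, -0.8]
finger_gap: 0.0237
```

>>> drive_tool(translation=[[15,35,0],[30,70,0],[40,105,0],[50,140,0],[50,160,0]], twist=[0,0,0,0,0], fingers=[0.8,0.8,0.8,0.8,0.8])

```text
t: 44.48
eef_pos: [0.5626, 0.3437, 0.1188]
tcp_rot: [-0.001, 0.04, 0.999, 0.0]
force: [-0.2, 0.5, -1.3]
finger_gap: 0.0237
```

>>> drive_tool(translation=[[0,0,0],[0,0,0],[0,0,0],[0,0,0]], twist=[0,0,0,0], fingers=[0.8,0.8,0.8,0.8])

```text
t: 44.82
eef_pos: [0.5632, 0.3375, 0.1189]
tcp_rot: [-0.001, 0.042, 0.999, -0.001]
force: [0.1, -1.0, -2.0]
finger_gap: 0.0238
```

>>> drive_tool(translation=[[0,0,-35],[0,0,-70],[0,0,-95],[0,0,-105],[0,0,-110]], twist=[0,0,0,0,0], fingers=[0.8,0.8,0.8,0.8,0.8])

```text
t: 45.23
eef_pos: [0.5624, 0.3378, 0.0074]
tcp_rot: [-0.001, 0.042, 0.999, -0.001]
force: [0.4, -1.1, -1.3]
finger_gap: 0.0236
```

>>> drive_tool(translation=[[0,0,-1],[0,0,-2],[0,0,-3],[0,0,-3]], twist=[0,0,0,0], fingers=[0.8,0.8,0.8,0.8])

```text
t: 45.57
eef_pos: [0.5643, 0.3404, 0.0075]
tcp_rot: [0.001, 0.041, 0.999, 0.001]
force: [-0.0, 0.1, -1.1]
finger_gap: 0.0237
```

>>> drive_tool(translation=[[0,0,-1],[0,0,-2],[0,0,-2],[0,0,-2]], twist=[0,0,0,0], fingers=[0.8,0.8,0.8,0.8])

```text
t: 45.9
eef_pos: [0.5641, 0.3404, 0.0057]
tcp_rot: [0.001, 0.041, 0.999, 0.0]
force: [-1.1, -0.3, 7.9]
finger_gap: 0.0238
```

>>> drive_tool(translation=[[0,0,0],[0,0,0],[0,0,0],[0,0,0],[0,0,0]], twist=[0,0,0,0,0], fingers=[0.5,0.3,0,0,0])

```text
t: 46.32
eef_pos: [0.5634, 0.34, 0.0041]
tcp_rot: [0.0, 0.041, 0.999, 0.0]
force: [-0.3, -0.3, -0.1]
finger_gap: 0.044
```

>>> drive_tool(translation=[[0,0,20],[0,0,60],[0,0,100],[-20,-35,100],[-40,-70,100]], twist=[0,0,0,0.04,0.08], fingers=[0,0,0,0,0])

```text
t: 46.73
eef_pos: [0.5253, 0.2724, 0.1069]
tcp_rot: [0.003, -0.001, 1.0, 0.002]
force: [-0.2, -1.4, -1.0]
finger_gap: 0.0444
```

>>> drive_tool(translation=[[-10,-40,0],[-10,-80,0],[-10,-120,0],[-10,-160,0],[-10,-190,0]], twist=[0,0,0,0,0], fingers=[0,0,0,0,0])

```text
t: 47.15
eef_pos: [0.513, 0.0761, 0.1042]
tcp_rot: [0.0, 0.003, 1.0, -0.001]
force: [0.2, -0.0, -0.3]
finger_gap: 0.0442
```

>>> drive_tool(translation=[[0,-40,0],[0,-80,0],[0,-120,0],[0,-160,0],[0,-200,0]], twist=[0,0,0,0,0], fingers=[0,0,0,0,0])

```text
t: 47.57
eef_pos: [0.5132, -0.122, 0.1042]
tcp_rot: [0.0, 0.001, 1.0, -0.0]
force: [1.6, 0.1, 0.3]
finger_gap: 0.0439
```

>>> drive_tool(translation=[[0,0,0],[0,0,0],[0,0,0],[0,0,0]], twist=[0,0,0,0], fingers=[0,0,0,0])

```text
t: 47.9
eef_pos: [0.5135, -0.1182, 0.104]
tcp_rot: [-0.0, 0.0, 1.0, 0.0]
force: [-0.8, 0.2, -0.4]
finger_gap: 0.0442
```

Run:
```python
from h import *
s=env.read_state(); print(s['eef_pos'],s['force'],s['finger_gap'])
q=s['tcp_rot']; print('yaw',2*np.arctan2(q[2],q[1])-np.pi)
f=snap('top','t11');g=snap('scene','s11')
print(carts(f,zt=.027,roi=(145,160,245,225),thr=170))
```

```text
[ 0.51353285 -0.11824877  0.10398091] [-0.83136854  0.19359241 -0.38439877] 0.04417447597163504
yaw -0.0005163191421924118
[(array([0.5645, 0.3403]), ((565.0299682617188, 340.166748046875), (39.1504020690918, 22.08041000366211), 2.1923279762268066), np.int32(118))]
```

The first cartridge lies in the tray at (0.565, 0.340). Next the second one.

>>> drive_tool(translation=[[2,-9,0],[2,-9,-25],[2,-9,-50],[2,-9,-63],[2,-9,-63]], twist=[0,0,0,0,0], fingers=[0,0,0,0,0])

```text
t: 48.42
eef_pos: [0.5136, -0.1286, 0.0386]
tcp_rot: [-0.002, 0.001, 1.0, 0.0]
force: [-1.0, -0.2, 0.1]
finger_gap: 0.0436
```

>>> drive_tool(translation=[[0,0,0],[0,0,0],[0,0,0],[0,0,0],[0,0,0]], twist=[0,0,0,0,0], fingers=[0,0.8,0.8,0.8,0.8], newtons=45)

```text
t: 48.83
eef_pos: [0.5159, -0.1289, 0.0419]
tcp_rot: [0.001, 0.001, 1.0, 0.0]
force: [-0.3, 1.1, 3.3]
finger_gap: 0.0239
```

>>> drive_tool(translation=[[0,0,0],[0,0,0],[-2,0,0],[-5,0,0],[-8,0,0]], twist=[0,0,0,0,0], fingers=[0.8,0.8,0.8,0.8,0.8])

```text
t: 49.25
eef_pos: [0.51, -0.1287, 0.042]
tcp_rot: [0.003, 0.001, 1.0, -0.0]
force: [5.5, 2.0, 1.8]
finger_gap: 0.0238
```

>>> drive_tool(translation=[[-4,0,0],[-8,0,0],[-13,0,0],[-18,0,0],[-24,0,0]], twist=[0,0,0,0,0], fingers=[0.8,0.8,0.8,0.8,0.8])

```text
t: 49.67
eef_pos: [0.4845, -0.1297, 0.0417]
tcp_rot: [0.002, 0.002, 1.0, -0.0]
force: [5.2, 0.3, 4.8]
finger_gap: 0.0237
```

>>> drive_tool(translation=[[-8,0,0],[-18,0,0],[-28,0,0],[-30,0,10],[-30,0,40]], twist=[0,0,0,0,0], fingers=[0.8,0.8,0.8,0.8,0.8])

```text
t: 50.08
eef_pos: [0.4472, -0.1284, 0.0783]
tcp_rot: [-0.006, 0.002, 1.0, 0.001]
force: [0.2, 0.3, -0.1]
finger_gap: 0.0237
```

>>> drive_tool(translation=[[0,30,30],[0,70,40],[0,110,40],[0,150,40],[0,190,40]], twist=[-0.03,-0.08,-0.08,-0.08,-0.08], fingers=[0.8,0.8,0.8,0.8,0.8])

```text
t: 50.5
eef_pos: [0.4512, 0.0619, 0.1213]
tcp_rot: [-0.001, 0.042, 0.999, -0.0]
force: [1.1, -0.5, -0.3]
finger_gap: 0.0238
```

>>> drive_tool(translation=[[20,35,0],[40,70,0],[60,105,0],[80,140,0],[100,173,0]], twist=[0,0,0,0,0], fingers=[0.8,0.8,0.8,0.8,0.8])

```text
t: 50.92
eef_pos: [0.5521, 0.235, 0.1207]
tcp_rot: [-0.002, 0.041, 0.999, -0.001]
force: [0.9, -0.6, -1.2]
finger_gap: 0.0237
```

>>> drive_tool(translation=[[10,20,0],[10,20,0],[10,20,0],[10,20,0],[10,20,0]], twist=[0,0,0,0,0], fingers=[0.8,0.8,0.8,0.8,0.8])

```text
t: 51.33
eef_pos: [0.5624, 0.2515, 0.1208]
tcp_rot: [-0.001, 0.042, 0.999, -0.001]
force: [0.5, -0.5, -2.0]
finger_gap: 0.0238
```

>>> drive_tool(translation=[[0,0,0],[0,0,0],[0,0,0]], twist=[0,0,0], fingers=[0.8,0.8,0.8])

```text
t: 51.58
eef_pos: [0.5633, 0.2532, 0.1212]
tcp_rot: [-0.0, 0.042, 0.999, -0.0]
force: [0.2, 0.5, -0.6]
finger_gap: 0.0236
```

>>> drive_tool(translation=[[0,0,-35],[0,0,-70],[0,0,-95],[0,0,-105],[0,0,-110]], twist=[0,0,0,0,0], fingers=[0.8,0.8,0.8,0.8,0.8])

```text
t: 52.0
eef_pos: [0.5623, 0.2532, 0.0094]
tcp_rot: [-0.001, 0.042, 0.999, -0.001]
force: [-0.4, -0.1, -1.2]
finger_gap: 0.0238
```

>>> drive_tool(translation=[[0,0,-1],[0,0,-2],[0,0,-3],[0,0,-3],[0,0,-3]], twist=[0,0,0,0,0], fingers=[0.8,0.8,0.8,0.8,0.8])

```text
t: 52.42
eef_pos: [0.5641, 0.2542, 0.0091]
tcp_rot: [0.001, 0.041, 0.999, 0.0]
force: [-0.1, -0.6, -1.5]
finger_gap: 0.0237
```

>>> drive_tool(translation=[[0,0,-0.7],[0,0,-1.4],[0,0,-1.4],[0,0,-1.4]], twist=[0,0,0,0], fingers=[0.8,0.8,0.8,0.8])

```text
t: 52.75
eef_pos: [0.5639, 0.2541, 0.0075]
tcp_rot: [0.0, 0.041, 0.999, 0.0]
force: [-0.1, -1.0, 6.1]
finger_gap: 0.0237
```

Contact with the tray floor. I release and retreat.

>>> drive_tool(translation=[[0,0,0],[0,0,0],[0,0,0],[0,0,0],[0,0,0]], twist=[0,0,0,0,0], fingers=[0.5,0.3,0,0,0])

```text
t: 53.17
eef_pos: [0.5633, 0.2539, 0.0065]
tcp_rot: [-0.0, 0.041, 0.999, -0.0]
force: [-1.1, 0.6, 0.3]
finger_gap: 0.0439
```

>>> drive_tool(translation=[[0,0,20],[0,0,60],[0,0,100],[-30,0,130],[-60,0,160]], twist=[0,0,0,0,0], fingers=[0,0,0,0,0])

```text
t: 53.58
eef_pos: [0.5052, 0.2537, 0.1674]
tcp_rot: [0.001, 0.042, 0.999, 0.0]
force: [-0.6, 0.6, 1.0]
finger_gap: 0.0436
```

>>> drive_tool(translation=[[-30,-30,0],[-60,-60,0],[-90,-90,0],[-100,-120,0],[-100,-150,0]], twist=[0,0,0,0,0], fingers=[0,0,0,0,0])

```text
t: 54.0
eef_pos: [0.4008, 0.1026, 0.1654]
tcp_rot: [-0.001, 0.04, 0.999, -0.0]
force: [1.0, -0.5, -0.8]
finger_gap: 0.044
```

Run:
```python
from h import *
s=env.read_state(); print(s['t'],s['eef_pos'],s['force'])
f=snap('top','t12');g=snap('scene','s12')
print(carts(f,zt=.027,roi=(145,160,245,225),thr=170))
a=cv2.imread('pics/s12.png')[140:330];a=cv2.resize(a,(800,int(190*800/560)),interpolation=cv2.INTER_CUBIC)
b=cv2.imread('pics/top0.png')
b=cv2.imread('pics/t12.png')[110:300,90:480];b=cv2.resize(b,(640,312),interpolation=cv2.INTER_CUBIC);b=cv2.copyMakeBorder(b,0,0,0,160,0)
cv2.imwrite('pics/m13.png',np.vstack([a,b]))
```

```text
54.0 [0.40084636 0.10259225 0.16540137] [ 0.96432734 -0.48901294 -0.79302514]
[(array([0.5646, 0.3402]), ((565.0844116210938, 340.1648254394531), (39.04170608520508, 22.072412490844727), 2.1923279762268066), np.int32(114)), (array([0.5632, 0.2544]), ((563.70751953125, 254.63311767578125), (22.130680084228516, 36.03438949584961), 89.92821502685547), np.int32(111))]
```

View pics/m13.png

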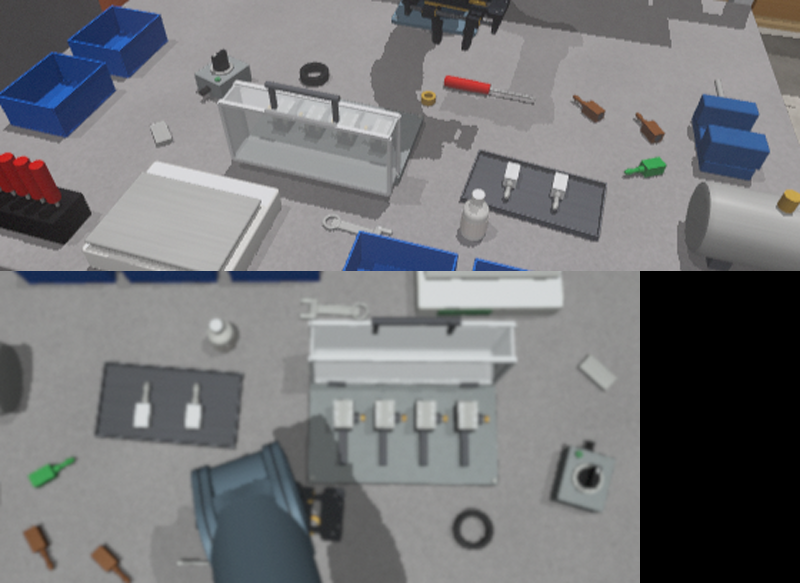

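Both cartridges lie flat in the tray, at (143,408) and (193,408). The holders are empty, the hood is open, the switch is at rest and the bystanders are where they were. I let the arm settle and hand in.

>>> drive_tool(translation=[[0,0,0],[0,0,0],[0,0,0],[0,0,0],[0,0,0]], twist=[0,0,0,0,0], fingers=[0,0,0,0,0])

```text
t: 54.52
eef_pos: [0.4046, 0.1047, 0.1655]
tcp_rot: [-0.0, 0.041, 0.999, 0.0]
force: [-0.1, 0.6, -0.9]
finger_gap: 0.0438
```

```bash
python3 -c "
from bench import env
print(env.job_done())"
```

```text
the job is handed in; nothing more can be done
None
```

I handed the job in at about 54 s, with every step done in the order asked. Only two aluminium cartridges were on the bench; the brown and green look-alikes were left alone.

- **Cartridges in:** I pushed both home past the plungers until the shoulder stopped them, at 12 N and 6 N.
- **Hood closed:** I lowered it in the grip the whole way down until it bottomed. The picture showed its rim flush on the deck.
- **Switch:** I twisted it clockwise to its stop, where the torque jumped after about 1.2 rad, and let it go. The picture showed it back at rest.
- **Hood opened:** I raised it to a hard stop. The wrist force peaked at about 80 N there, below the 120 N limit.
- **Cartridges out:** I laid both in the tray.

In the last pictures both cartridges lay flat in the tray at about (0.565, 0.340) and (0.564, 0.254) m. The hood was open, the holders were empty, and the bystanders in view had not moved; the arm hid part of the driver in the top view.

**Hood angle:** its open position matched the starting picture to the pixel. The task gives about 1.5 rad at first and 1.6 fully open; my geometry fits 1.6, so I took the hard stop as fully open.

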